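# Clearing the finds-cleaning table for the night

## Task

Clear up the finds table after a cleaning session: carry the white sorting tray to the finds box and tip it so that all the sherds slide off its spout into the box (hold the spout low, they must not fall far), then set the empty tray back down flat on the table; and lay every tool that is out flat in its own compartment of the grey tool tray, with its head in the head bay. You need the light for this, so only when everything is put away turn the lamp's dimmer knob fully anticlockwise to its stop; leave the other things on the table where they are.

Things in the scene. Friction and masses are not known exactly. Their poses are not given: they have to be found in the camera images.
- tool_tray: Grey tool tray, fixed, 198 (x) x 219 (y) x 22 mm, floor top at 5 mm, outer walls 5. Origin: underside centre. 4 compartments along x, 188 long; y of their centre lines: brush +78.5, scale bar +27.5, trowel -26.5, spatula -82.5. +x end: head bays 52, 40, 58, 44 wide, partitions 62 long; -x end: handle slots 30, 40, 28, 28 wide, ribs 52 long, all 22 high; open across for fingers from x = -42 to +32.
- brush: Flat brush, 170 mm along x, 60 g: pale wooden handle 18 wide, 12 thick, x = -145 to -40; steel ferrule 34 wide, 14 thick; straw bristles 38 wide to x = +25 (head). Origin: underside of the head, 60 mm ahead of mid-length; z up. Grasp the handle at x = -66. Belongs with its origin at (60, 78.5, 5) mm in tool_tray, +x along the tray's +x, a few mm of play. Absent (None) in some runs.
- scale_bar: Photo scale bar: flat white bar with black blocks, 165 x 30 x 8 mm (x, y, z), 50 g, no head. Origin: underside centre. Grasp its middle. Belongs with its origin at (0, 27.5, 5) mm in tool_tray, along the tray's x, either way round. Absent (None) in some runs.
- trowel: Small pointing trowel, 172 mm along x, 100 g: round brown handle 18 thick, x = -147 to -57 (19 mm steel collar from -66 to -54), thin neck, flat steel diamond blade 45 wide, 4 thick, its point at x = +25 (head). Origin: underside of the blade; z up. Grasp the handle at x = -76. Belongs with its origin at (60, -26.5, 5) mm in tool_tray, +x along the tray's +x. Absent (None) in some runs.
- spatula: Straight spatula, 175 mm along x, 80 g: black handle 18 wide, 13 thick, x = -147 to -35; flat steel blade 30 wide, 3 thick, to x = +27 (head). Origin: underside of the blade; z up. Grasp the handle at x = -66. Belongs with its origin at (60, -82.5, 5) mm in tool_tray, +x along the tray's +x. Absent (None) in some runs.
- sorting_tray: White sorting tray, loose, 220 g, flat on the table: floor 3 mm thick, 115 deep (x), 150 wide (y); walls 22 high on sides and rear (+x); at -x an open spout 106 wide, level with the floor. Upright grip plate in the middle of the rear wall: 10 thick (x), 56 wide (y), top at 60. Origin: underside centre. 3 to 5 sherds lie in it; they slide at tilts of about 30 to 40 degrees.
- tray_lip (a point): Middle of the spout's edge, at (-57.5, 0, 3) mm in the sorting tray.
- tray_grip (a point): In the grip plate, at (52.5, 0, 48) mm in the sorting tray: pinch it here from above, fingers closing along the tray's x.
- finds_box: White plastic finds box, fixed to the table, open on top, 140 (x) x 190 (y) x 62 (z) mm outside, walls and floor 4 mm. Origin: underside centre.
- sherd1: Chunky potsherd, about 42 x 35 mm, 15 to 17 mm thick, 30 g, at first in the sorting tray. Origin: middle of its flat underside. Absent (None) in some runs.
- sherd2: Chunky potsherd, about 42 x 35 mm, 15 to 17 mm thick, 30 g, at first in the sorting tray. Origin: middle of its flat underside. Absent (None) in some runs.
- sherd3: Chunky potsherd, about 42 x 35 mm, 15 to 17 mm thick, 30 g, at first in the sorting tray. Origin: middle of its flat underside. Absent (None) in some runs.
- sherd4: Chunky potsherd, about 42 x 35 mm, 15 to 17 mm thick, 30 g, at first in the sorting tray. Origin: middle of its flat underside. Absent (None) in some runs.
- sherd5: Chunky potsherd, about 42 x 35 mm, 15 to 17 mm thick, 30 g, at first in the sorting tray. Origin: middle of its flat underside. Absent (None) in some runs.
- dimmer (a joint): Angle of the lamp dimmer's knob, rad: 0 at the anticlockwise stop (off), growing clockwise seen from above, up to 4.7. It stays where it is left; it turns lightly (0.03 N m).
- dimmer_grip (a point): On the knob's axis at the height to grip, 67 mm above the table. The knob's bar is 46 mm long along this point's x (which turns with the knob), 14 wide, top 7 mm above the point, on a disc of radius 24 whose top is 23 mm below the point; a white mark on the bar points to -x. It sits on a grey control box with a cable, fixed, 84 x 104 x 30 mm.
- bowl: Bystander: small black bowl, 84 mm across, 36 mm high. Origin: centre of the underside (so for all bystanders).
- jar: Bystander: amber glass jar of adhesive, 42 mm across, 55 mm high.
- rim_sherd: Bystander: large terracotta sherd, about 96 x 72 x 18 mm, lying singly on the table; it stays there.
- base_sherd: Bystander: large buff sherd, about 100 x 90 x 22 mm, lying singly on the table; it stays there.
There are look-alikes about, which are no part of the job. Leave any black or blue look-alike of the sherd4 alone.

How it is judged (in metres and radians):
On the way, in this order (a step that is already met when the one before it is completed fails the run):
1. the sorting tray is tipped (by more than 26 degrees) with its spout over the finds box (angle between sorting_tray's own z axis and vertical above 0.45 rad and x of tray_lip in the frame of finds_box between -0.09 and 0.09 m and y of tray_lip in the frame of finds_box between -0.115 and 0.115 m), for 0.2 s.
2. with the lamp still on (knob more than 0.5 rad from its stop): all sherds in the box, the sorting tray flat on the table, every tool flat in its compartment (x of brush in the frame of tool_tray between 0.043 and 0.077 m and y of brush in the frame of tool_tray between 0.0665 and 0.0905 m and z of each of brush, scale_bar, trowel, spatula in the frame of tool_tray below 0.022 m and angle between the x axis of each of brush, scale_bar, trowel, spatula and the x axis of tool_tray, either way round below 0.14 rad and angle between the z axis of each of brush, scale_bar, trowel, spatula and the z axis of tool_tray, either way round below 0.08 rad and linear speed of each of brush, scale_bar, trowel, spatula, sorting_tray below 0.02 m/s and x of scale_bar in the frame of tool_tray between -0.017 and 0.017 m and y of scale_bar in the frame of tool_tray between 0.0155 and 0.0395 m and x of trowel in the frame of tool_tray between 0.043 and 0.077 m and y of trowel in the frame of tool_tray between -0.0385 and -0.0145 m and x of spatula in the frame of tool_tray between 0.043 and 0.077 m and y of spatula in the frame of tool_tray between -0.0945 and -0.0705 m and x of sherd1 in the frame of finds_box between -0.07 and 0.07 m and y of sherd1 in the frame of finds_box between -0.095 and 0.095 m and z of each of sherd1, sherd2, sherd3, sherd4, sherd5 in the frame of finds_box below 0.055 m and linear speed of each of sherd1, sherd2, sherd3, sherd4, sherd5 below 0.03 m/s and x of sherd2 in the frame of finds_box between -0.07 and 0.07 m and y of sherd2 in the frame of finds_box between -0.095 and 0.095 m and x of sherd3 in the frame of finds_box between -0.07 and 0.07 m and y of sherd3 in the frame of finds_box between -0.095 and 0.095 m and x of sherd4 in the frame of finds_box between -0.07 and 0.07 m and y of sherd4 in the frame of finds_box between -0.095 and 0.095 m and x of sherd5 in the frame of finds_box between -0.07 and 0.07 m and y of sherd5 in the frame of finds_box between -0.095 and 0.095 m and angle between sorting_tray's own z axis and vertical below 0.06 rad and height (world z) of sorting_tray below 0.008 m and value of joint dimmer above 0.5 rad), for 0.2 s.
3. then the dimmer is turned to its anticlockwise stop (value of joint dimmer below 0.08 rad), for 0.2 s.
At the end, for the whole second after the job is handed in: All sherds in the box; sorting tray flat on the table; each tool flat in its own compartment (origin within 17 mm lengthwise, 12 mm sideways of its place, 0.14 rad of the tray's direction), head at the head end; dimmer within 0.08 rad of its anticlockwise stop; all at rest (x of brush in the frame of tool_tray between 0.043 and 0.077 m and y of brush in the frame of tool_tray between 0.0665 and 0.0905 m and z of each of brush, scale_bar, trowel, spatula in the frame of tool_tray below 0.022 m and angle between the x axis of each of brush, scale_bar, trowel, spatula and the x axis of tool_tray, either way round below 0.14 rad and angle between the z axis of each of brush, scale_bar, trowel, spatula and the z axis of tool_tray, either way round below 0.08 rad and linear speed of each of brush, scale_bar, trowel, spatula, sorting_tray below 0.02 m/s and x of scale_bar in the frame of tool_tray between -0.017 and 0.017 m and y of scale_bar in the frame of tool_tray between 0.0155 and 0.0395 m and x of trowel in the frame of tool_tray between 0.043 and 0.077 m and y of trowel in the frame of tool_tray between -0.0385 and -0.0145 m and x of spatula in the frame of tool_tray between 0.043 and 0.077 m and y of spatula in the frame of tool_tray between -0.0945 and -0.0705 m and x of sherd1 in the frame of finds_box between -0.07 and 0.07 m and y of sherd1 in the frame of finds_box between -0.095 and 0.095 m and z of each of sherd1, sherd2, sherd3, sherd4, sherd5 in the frame of finds_box below 0.055 m and linear speed of each of sherd1, sherd2, sherd3, sherd4, sherd5 below 0.03 m/s and x of sherd2 in the frame of finds_box between -0.07 and 0.07 m and y of sherd2 in the frame of finds_box between -0.095 and 0.095 m and x of sherd3 in the frame of finds_box between -0.07 and 0.07 m and y of sherd3 in the frame of finds_box between -0.095 and 0.095 m and x of sherd4 in the frame of finds_box between -0.07 and 0.07 m and y of sherd4 in the frame of finds_box between -0.095 and 0.095 m and x of sherd5 in the frame of finds_box between -0.07 and 0.07 m and y of sherd5 in the frame of finds_box between -0.095 and 0.095 m and angle between sorting_tray's own z axis and vertical below 0.06 rad and height (world z) of sorting_tray below 0.008 m and value of joint dimmer below 0.08 rad); the robot touches nothing.
It fails at once if a sherd falls hard (faster than 2 m/s, a fall of some 20 cm) (linear speed of any of sherd1, sherd2, sherd3, sherd4, sherd5 above 2 m/s).
It fails at once if a bystander is pushed more than 4 cm from its place (distance of any of bowl, jar, rim_sherd, base_sherd from where it was at the start of the episode above 0.04 m).
Of brush, scale_bar, trowel, spatula only 3 to 4 are there at a start; the rules pass over those that are not, and their reading is None.
Of sherd1, sherd2, sherd3, sherd4, sherd5 only 3 to 5 are there at a start; the rules pass over those that are not, and their reading is None.
At some moment in a run one of brush, scale_bar, trowel, spatula may be knocked a few centimetres aside while the robot is not near it.
It also fails if it takes over 208 s, if anything falls off the work surface, if the arm or the gripper's body presses on something with over 40 N, if the wrist force passes 120 N, or if a joint passes its speed limit or range.

## Robot

A 6-joint arm with a two-finger parallel gripper is mounted at the origin on the work surface. World frame = base frame: x ahead of the robot, y to its left, z up, the work surface at z = 0. Lengths are in mm, angles in rad, forces in N, time in s.
With the tool pointing down it reaches from about 275 to 775 mm from the base axis. Payload 14.6 kg.
Tool frame: the origin (TCP) lies at the very end of the fingers, on their centre line; the grasp point (between the pads) lies 19 mm behind it; z points along the fingers, y is the line along which they close (so a half turn about z gives the same grasp; the last joint's range is limited). The gripper opens to 85 mm and grips with 20 to 120 N. Pads are 22 mm wide; open, the fingers measure 114 mm over their backs; the gripper's body (76 mm by 85 mm) begins 54 mm behind the grasp point. The pads swing forward as they close: fully open they stand 13 mm farther back than shut.
Start: joints at [1.01, 0.263, -0.048, 1.259, 0, 1.415], TCP at [207.251, 482.364, 231.278] pointing down, gripper open.
Joint ranges: [-2.65, 2.65], [-0.89, 1.7], [-1.18, 1.37], [-2.13, 2.11], [-1.35, 1.29], [-3.14, 3.14]. Speed limits (rad/s): [1.89, 1.89, 2.57, 2.79, 3.14, 3.14].

## Interface

Orientations are given as a rotation vector (axis times angle).
In Python, from station import robot gives the robot as it stands.
- The arm moves only by the tool play_rows, never from a script. Its argument "targets" is one flat list of numbers, 7 for each row, row after row: the turn, a rotation vector about the tool's x, y, z in rad, then the shift along the tool's x, y, z in cm, then the finger opening in cm, from 0 to 8.54. In form: [rx, ry, rz, tx, ty, tz, gripper, rx, ry, rz, tx, ty, tz, gripper, ...]. A call has 1 to 5 rows; each row is the pose to reach, as a shift and turn from the pose commanded when the call began, along the tool's axes at that moment; what a row does not reach only later rows make up. A row lasts 1/8 s, in which the tool goes at most 62.5 mm and 10.7 degrees, less where a joint would pass 70% of its speed; a pose out of reach is approached as far as the arm can. A call with a gripper value outside its range is refused whole. The fingers move at their own pace and stop on an object; "squeeze" is the grip in N (left out, the last holds). Time passes only in rows, so rows that repeat a pose let the fingers close. It gives the time, the measured TCP pose, the force, the opening and the grip force at its end, in the units of the state.
- robot.get_state(): the state, without advancing time (a new reading comes with each control period).
- robot.snapshot(name): name is "scene" or "side" or "wrist"; returns (picture, depth): 400x640x3 uint8, red, green, blue; 400x640 float32, mm along the optical axis (not along the pixel's ray), 0 where there is no reading.
- robot.camera_model(name): a dict with "fov_y" (degrees; the focal length in pixels is half the picture's height over the tangent of half this angle, whatever the lens; pixels are square), "cx", "cy" (the principal point, pixels), "rvec" (rotation vector, rad) and "tvec" (3), from world to camera coordinates, as OpenCV has them; the wrist camera has in their place "T_tool_cam" (4x4, takes a point from camera to tool coordinates, whose origin is the TCP and whose axes are the flange's). Camera axes: x right, y down, z forward; pixel columns grow to the right and rows downward; lengths in mm; the calibration is good to about 2 mm. The wrist camera is an equidistant fisheye: a pixel r from the principal point sees the ray r / f radians off the axis. A picture is of the moment at which its call begins: read the wrist's pose just before it. camera_model takes no time and is no camera call.
- robot.close_job(): hands the job in; it is judged then, once.
Trained networks look in the newest picture that a camera, given by its name, has taken for a name from the list of things; names that differ only in an ending like _2 or _b are one class to them, and where a whole thing is asked for, a point or a joint stands for the part that bears it (a point fixed in the world has none). Each returns a list of dicts, best first, with "score" (0 to 1); they miss things now and then, are a little off and sometimes report something else, mostly with a low value. They report only what shows in the picture. A call takes as long as a camera call. They do not tell look-alikes from the thing itself.
- robot.masks_of(camera, label): "pixels" (400x640 bool, what is visible of it) and "bbox" ([left, top, width, height] in pixels, round what is visible of it).
- robot.spot_point(camera, label): "at" ([column, row] in pixels: a listed point, or the origin of a listed thing).
The state is a dict: "t": time; "joint_positions": joint angles; "joint_velocities": joint speeds; "joint_torque": joint torques, N m; "tool_pos": TCP position; "eef_rot": TCP orientation; "force": force on the tool from outside, world axes, zero at the start; "moment": the same for the moment, N m; "opening": opening from 0.0 (shut) to 1.0 (fully open); "gripper_force": force on a finger pad.
Only numpy, scipy, OpenCV 4.12 (cv2) and the standard library are available. Lean on these libraries where they do the work, as an engineer would, in place of code of your own. Each camera call takes 0.05 s, during which the arm holds its last target. There are 200 camera calls.

## Working session

There is one attempt and no reset: what is moved stays moved. The work goes in short steps, Python scripts to look and compute and a tool call to move; the robot and the scene stay as the last step left them, time stands still between calls to the robot, and variables do not carry over. Pictures are saved under pics/ and viewed, at most 14 in all, crops included, and the job is handed in when it is done.

Besides the shell and the picture viewer there is one more tool, called after "Call:" by a JSON object that holds its "name" and its "arguments", one argument or row to a line. play_rows: Moves the arm, as the interface text tells. Its arguments: {"type":"object","properties":{"targets":{"type":"array","items":{"type":"number"}},"squeeze":{"type":"number"}},"required":["targets"]}

```bash
mkdir -p pics; ls; python3 - <<'E'
from station import robot
import cv2,numpy as np
print(robot.get_state())
for c in ("scene","side","wrist"):
    m=robot.camera_model(c); print(c,m)
    p,d=robot.snapshot(c); cv2.imwrite(f"pics/{c}0.png",p[:,:,::-1]); np.savez(f"pics/{c}0.npz",p=p,d=d)
E
```

```text
pics
{'t': 0.0, 'joint_positions': array([ 1.00971078e+00,  2.63552116e-01, -4.89309407e-02,  1.25938547e+00,
        1.91386297e-05,  1.41552243e+00]), 'joint_velocities': array([-4.94191390e-05,  7.18968924e-04,  1.81994778e-03,  2.83290020e-03,
        1.60365799e-03, -8.15003636e-04]), 'joint_torque': array([-3.30209768e-03, -6.37621379e+01,  3.84562862e+01,  1.35221140e-02,
       -2.98934219e-04, -2.17167178e-05]), 'tool_pos': array([207.0968104 , 482.14069511, 230.81215897]), 'eef_rot': array([-6.33002987e-01, -3.07675722e+00,  1.56658535e-03]), 'force': array([-0.24233563,  0.07125573, -0.95975252]), 'moment': array([-0.00397745,  0.02171675, -0.01822127]), 'gripper_force': 0.0, 'opening': 0.9982937865433745}
scene {'fov_y': 53.75609937530866, 'cx': 316.27609980495544, 'cy': 196.4576868485857, 'rvec': array([ 1.79646024,  1.75899774, -0.7101429 ]), 'tvec': array([ -72.22189043, -363.12688256, 1511.02452632])}
side {'fov_y': 46.8150740839217, 'cx': 324.7066634033813, 'cy': 203.33215812128378, 'rvec': array([ 0.44608139, -2.69238773,  1.25187712]), 'tvec': array([ 526.51753291,  155.23882124, 1024.95123584])}
wrist {'fov_y': 65.70646984690485, 'cx': 321.55177296135577, 'cy': 198.28116962700292, 'T_tool_cam': array([[-1.73604798e-04, -9.45344640e-01, -3.26072817e-01,
         8.39011079e+01],
       [ 9.99999922e-01, -2.79770953e-04,  2.78695987e-04,
        -1.59817755e+00],
       [-3.54689460e-04, -3.26072743e-01,  9.45344615e-01,
        -1.43037401e+02],
       [ 0.00000000e+00,  0.00000000e+00,  0.00000000e+00,
         1.00000000e+00]])}
```

```bash
python3 - <<'E'
import cv2
a=cv2.imread("pics/scene0.png");b=cv2.imread("pics/side0.png");w=cv2.imread("pics/wrist0.png")
import numpy as np
cv2.imwrite("pics/ws.png",np.vstack([cv2.resize(w,(480,300)),cv2.resize(b,(480,300))]))
E
```

```text
(no output)
```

View pics/scene0.png

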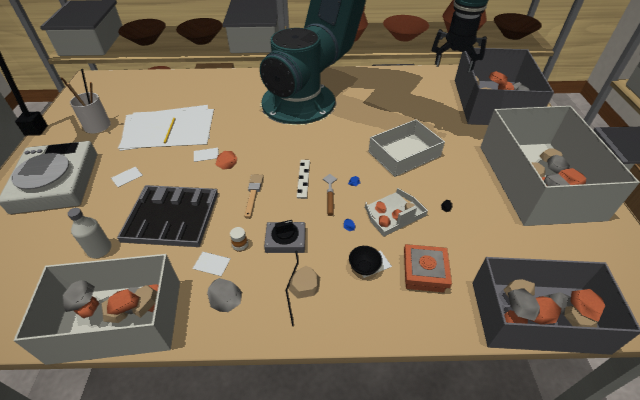

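View pics/side0.png

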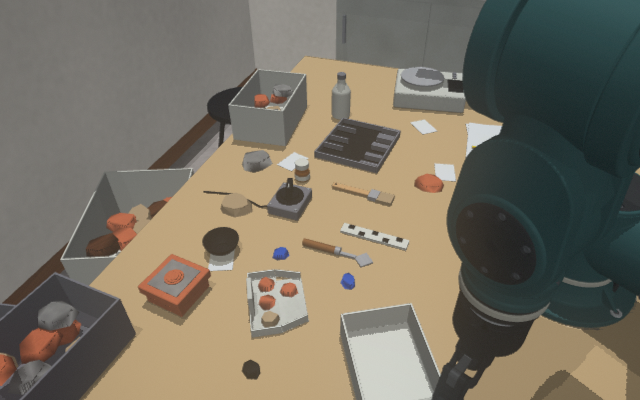

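Scene view: sorting tray at (395,212), finds box (407,147), tool tray (168,215), brush (253,195), scale bar (303,178), trowel (330,193), dimmer (285,235). Look-alikes: the blue lumps (355,181) and (349,225), the black one (447,206), the orange box (427,265), the large crates and the rim/base sherds. No spatula is visible.

```bash
cat > h.py <<'E'
import numpy as np, cv2
from scipy.spatial.transform import Rotation as R
from station import robot
def T_of(st):
    T=np.eye(4); T[:3,:3]=R.from_rotvec(st["eef_rot"]).as_matrix(); T[:3,3]=st["tool_pos"]; return T
def snap(cam,name=None):
    st=robot.get_state(); p,d=robot.snapshot(cam)
    if name: cv2.imwrite(f"pics/{name}.png",p[:,:,::-1])
    return p,d,st
def rays(cam,uv,st):
    """origin, directions scaled to z_cam=1, world"""
    m=robot.camera_model(cam); f=200/np.tan(np.radians(m["fov_y"]/2))
    uv=np.atleast_2d(np.asarray(uv,float)); xy=uv-[m["cx"],m["cy"]]
    if cam=="wrist":
        r=np.linalg.norm(xy,axis=1)+1e-9; th=r/f
        c=np.c_[xy*(np.tan(th)/r)[:,None],np.ones(len(uv))]
        T=T_of(st)@m["T_tool_cam"]; return T[:3,3],c@T[:3,:3].T
    Rm=cv2.Rodrigues(m["rvec"])[0]
    c=np.c_[xy/f,np.ones(len(uv))]
    return -Rm.T@m["tvec"],c@Rm
def at_z(cam,uv,z,st=None):
    o,v=rays(cam,uv,st); return o+v*((z-o[2])/v[:,2])[:,None]
def cloud(cam,d,st=None,mask=None):
    ok=d>0
    if mask is not None: ok&=mask
    v,u=np.nonzero(ok); o,r=rays(cam,np.c_[u,v],st); return o+r*d[v,u][:,None],np.c_[u,v]
def move(st_pos,st_rot,goal_pos,goal_rot):
    """numbers for a play_rows row: rotvec in tool axes, shift in cm in tool axes"""
    A=R.from_rotvec(st_rot); B=R.from_rotvec(goal_rot) if not isinstance(goal_rot,R) else goal_rot
    return (A.inv()*B).as_rotvec().round(3),(A.inv().apply(np.array(goal_pos)-st_pos)/10).round(2)
E
python3 - <<'E'
from h import *
for cam in ("scene","side"):
    p,d,st=snap(cam)
    for l in ["tool_tray","brush","scale_bar","trowel","spatula","sorting_tray","tray_lip","tray_grip","finds_box","dimmer_grip","bowl","jar","rim_sherd","base_sherd","sherd1"]:
        if l in("tray_lip","tray_grip","dimmer_grip"): m=[]
        else: m=robot.masks_of(cam,l)
        s=robot.spot_point(cam,l)[:2]
        o=[]
        for k in m[:4 if l[:5]=="sherd" else 2]:
            P,_=cloud(cam,d,st,k["pixels"]); o.append((round(k["score"],2),k["bbox"],np.median(P,0).round().tolist() if len(P) else None))
        print(cam,l,o,[(round(q["score"],2),np.round(q["at"]).tolist(),at_z(cam,[q["at"]],dict(dimmer_grip=67,tray_grip=48).get(l,5),st)[0].round().tolist()) for q in s])
E
```

```text
scene tool_tray [(0.87, [118.7, 185.0, 93.9, 61.2], [573.0, -347.0, 6.0])] [(0.86, [171.0, 215.0], [570.0, -348.0, 5.0]), (0.57, [393.0, 207.0], [553.0, 283.0, 5.0])]
scene brush [(0.69, [246.5, 172.4, 15.0, 45.9], [478.0, -125.0, 11.0])] [(0.81, [256.0, 182.0], [443.0, -119.0, 5.0])]
scene scale_bar [(0.69, [295.3, 160.8, 13.4, 38.1], [438.0, 24.0, 7.0])] [(0.8, [305.0, 182.0], [445.0, 31.0, 5.0])]
scene trowel [(0.67, [321.7, 174.5, 14.3, 44.1], [505.0, 104.0, 11.0]), (0.66, [218.6, 150.1, 21.2, 22.0], [348.0, -221.0, 14.0])] [(0.74, [326.0, 179.0], [435.0, 94.0, 5.0]), (0.38, [404.0, 212.0], [573.0, 311.0, 5.0])]
scene spatula [] []
scene sorting_tray [(0.59, [366.0, 185.8, 62.1, 49.7], [577.0, 286.0, 5.0])] [(0.64, [395.0, 208.0], [559.0, 286.0, 5.0]), (0.25, [376.0, 206.0], [548.0, 234.0, 5.0])]
scene tray_lip [] [(0.76, [382.0, 202.0], [533.0, 254.0, 5.0])]
scene tray_grip [] [(0.93, [407.0, 211.0], [608.0, 306.0, 48.0]), (0.48, [287.0, 226.0], [650.0, -15.0, 48.0])]
scene finds_box [(0.71, [366.8, 116.2, 77.6, 61.4], [303.0, 358.0, 24.0])] [(0.65, [403.0, 151.0], [309.0, 353.0
[... 2500 characters left out ...]
3.0, 5.0])]
side rim_sherd [(0.76, [413.5, 173.4, 29.1, 21.8], [333.0, -211.0, 15.0]), (0.16, [257.4, 278.8, 18.7, 10.4], [602.0, 252.0, 16.0])] [(0.86, [426.0, 185.0], [337.0, -216.0, 5.0])]
side base_sherd [(0.76, [221.7, 192.5, 34.6, 22.9], [784.0, 40.0, 19.0]), (0.65, [341.2, 225.2, 68.4, 27.0], [420.0, 28.0, 8.0])] [(0.71, [237.0, 211.0], [776.0, 49.0, 5.0])]
side sherd1 [(0.69, [261.9, 315.0, 17.4, 9.8], [558.0, 330.0, 17.0]), (0.68, [253.6, 275.1, 23.7, 12.9], [604.0, 252.0, 15.0]), (0.64, [282.2, 285.0, 14.7, 14.0], [552.0, 250.0, 15.0]), (0.6, [258.5, 293.1, 17.0, 17.0], [583.0, 293.0, 16.0])] [(0.77, [264.0, 288.0], [607.0, 255.0, 5.0]), (0.73, [268.0, 300.0], [586.0, 283.0, 5.0])]
```

```bash
cat >> h.py <<'E'
def down(yaw_y_deg):
    """tool pointing down with tool y at this world heading (deg)"""
    a=np.radians(yaw_y_deg); y=np.array([np.cos(a),np.sin(a),0]); z=np.array([0,0,-1.]); x=np.cross(y,z)
    return R.from_matrix(np.c_[x,y,z])
def go(pos,rot):
    st=robot.get_state(); r,t=move(st["tool_pos"],st["eef_rot"],pos,rot)
    print("t",st["t"],"pos",st["tool_pos"].round(1),"row",r,t,"rows>=",max(np.linalg.norm(t)/6.2,np.degrees(np.linalg.norm(r))/10.6).round(1))
E
python3 - <<'E'
from h import *
go([545,270,300],down(32))
E
```

```text
t 2.95 pos [207.2 482.3 231.3] row [-0.     0.     0.606] [-39.42  -6.18  -6.87] rows>= 6.5
```

Call:
{"name": "play_rows", "arguments": {
  "targets": [0,0,0.2,-13,-2,-6.87,8.5,0,0,0.4,-26,-4,-6.87,8.5,0,0,0.606,-39.4,-6.2,-6.9,8.5,0,0,0.606,-39.4,-6.2,-6.9,8.5,0,0,0.606,-39.4,-6.2,-6.9,8.5]
}}

```text
t: 3.58
tool_pos: [465.6, 319.5, 291.0]
eef_rot: [1.523, 2.747, 0.001]
force: [0.1, 1.2, -0.6]
opening: 0.99
gripper_force: 0.0
```

```bash
python3 - <<'E'
from h import *
go([545,270,300],down(32))
E
```

```text
t 3.575 pos [465.6 319.5 291. ] row [ 0. -0. -0.] [-8.4   4.11 -0.9 ] rows>= 1.5
```

Call:
{"name": "play_rows", "arguments": {
  "targets": [0,0,0,-4,2,0,8.5,0,0,0,-7.6,3.7,-0.9,8.5,0,0,0,-7.6,3.7,-0.9,8.5,0,0,0,-7.6,3.7,-0.9,8.5]
}}

```text
t: 4.08
tool_pos: [535.4, 276.2, 299.5]
eef_rot: [-1.522, -2.748, 0.0]
force: [-0.3, -0.2, -0.5]
opening: 0.994
gripper_force: 0.0
```

```bash
python3 - <<'E'
from h import *
p,d,st=snap("wrist","w1"); np.savez("pics/w1.npz",p=p,d=d,pos=st["tool_pos"],rot=st["eef_rot"])
for l,z in (("tray_grip",48),("tray_lip",3),("sorting_tray",0),("sherd1",3)):
    for q in robot.spot_point("wrist",l)[:6]: print(l,round(q["score"],2),np.round(q["at"]),at_z("wrist",[q["at"]],z,st)[0].round(1))
P,uv=cloud("wrist",d,st); print(len(P))
# grip plate top
s=(P[:,2]>52)&(P[:,2]<66); Q=P[s]; print(s.sum(),Q.mean(0) if s.sum() else None)
if s.sum()>20:
    c,ev=np.linalg.eigh(np.cov(Q[:,:2].T)); print(c,ev, np.degrees(np.arctan2(ev[1,1],ev[0,1])), uv[s].mean(0))
    print(cv2.minAreaRect(Q[:,:2].astype(np.float32)))
# wall tops
s=(P[:,2]>17)&(P[:,2]<28)&(np.hypot(P[:,0]-566,P[:,1]-284)<110); print(s.sum(),cv2.minAreaRect(P[s,:2].astype(np.float32)))
E
```

```text
tray_grip 0.87 [383. 179.] [617.2 297.3  48. ]
tray_grip 0.6 [356. 135.] [553.9 327.1  48. ]
tray_grip 0.28 [211. 213.] [439.6 127.8  48. ]
tray_lip 0.63 [300. 166.] [517.2 243.7   3. ]
tray_lip 0.39 [356. 136.] [561.8 323.7   3. ]
sorting_tray 0.88 [339. 164.] [564.6 275.2   0. ]
sherd1 0.75 [325. 178.] [558.4 246.8   3. ]
sherd1 0.64 [392.  68.] [552.5 433.9   3. ]
sherd1 0.6 [355. 195.] [610.7 249.2   3. ]
sherd1 0.58 [356. 134.] [560.  325.9   3. ]
sherd1 0.58 [237. 180.] [446.5 174.5   3. ]
sherd1 0.57 [355. 166.] [586.3 285.3   3. ]
254920
7553 [689.26853382 332.1290649   57.30464967]
[ 36588.49105709 119452.86086542] [[ 0.45440272 -0.89079637]
 [-0.89079637 -0.45440272]] -152.97348893919204 [419.19488945 173.63325831]
((379.57977294921875, -339.48486328125), (3100.876953125, 1247.9351806640625), 40.93206787109375)
1669 ((567.2407836914062, 276.4939270019531), (114.18036651611328, 149.9965057373047), 29.222698211669922)
```

View pics/w1.png

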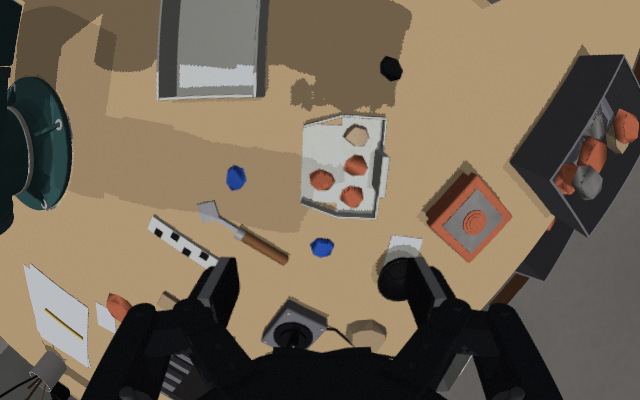

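The wrist picture shows the sorting tray at (345,166), with 3 orange sherds and 1 buff sherd in it and its spout to the left. The blue lumps at (236,178) and (321,247) and the black one at (391,68) lie outside it. The fitted tray rectangle, 114x150 at yaw 29°, matches the given size.

```bash
python3 - <<'E'
from h import *
z=np.load("pics/w1.npz"); st=dict(tool_pos=z["pos"],eef_rot=z["rot"])
P,uv=cloud("wrist",z["d"],st)
c=np.array([612.8,301.6])
s=(P[:,2]>40)&(P[:,2]<66)&(np.hypot(*(P[:,:2]-c).T)<45); Q=P[s]; print(s.sum(),Q.mean(0),cv2.minAreaRect(Q[:,:2].astype(np.float32)))
C=[]
for cam in ("scene","side"):
    d=np.load(f"pics/{cam}0.npz")["d"]; P,_=cloud(cam,d); C.append(P)
P=np.vstack(C)
for n,P in zip(("scene","side"),C):
    s=(P[:,2]>54)&(P[:,2]<68)&(np.hypot(P[:,0]-310,P[:,1]-356)<140); print(n,s.sum(),cv2.minAreaRect(P[s,:2].astype(np.float32)))
    s=(P[:,2]>15)&(P[:,2]<27)&(np.hypot(P[:,0]-570,P[:,1]+348)<165);print(n,"tooltray",s.sum(),cv2.minAreaRect(P[s,:2].astype(np.float32)))
cx=cv2.imread("pics/wrist0.png"); cv2.imwrite("pics/c1.png",np.hstack([cv2.resize(cv2.imread("pics/w1.png")[90:240,270:420],(500,500)),cv2.resize(cv2.imread("pics/scene0.png")[160:260,110:220],(300,500))]))
go([612.8,301.6,150],down(29.2)); go([612.8,301.6,29],down(29.2))
E
```

```text
424 [610.88158245 301.87154171  57.04163818] ((612.1581420898438, 301.65057373046875), (10.898414611816406, 56.287418365478516), 28.79801368713379)
scene 389 ((316.22271728515625, 355.5616455078125), (143.2289276123047, 196.268310546875), 29.663230895996094)
scene tooltray 1239 ((569.9068603515625, -347.76068115234375), (221.64529418945312, 201.95074462890625), 84.77972412109375)
side 805 ((314.8695983886719, 353.399169921875), (140.54461669921875, 191.65789794921875), 29.331382751464844)
side tooltray 1001 ((571.1419067382812, -357.88128662109375), (243.91433715820312, 208.29278564453125), 84.6517333984375)
t 4.325 pos [535.  276.6 299.9] row [ 0.   -0.    0.05] [-2.01  7.91 14.99] rows>= 2.8
t 4.325 pos [535.  276.6 299.9] row [ 0.   -0.    0.05] [-2.01  7.91 27.09] rows>= 4.6
```

View pics/c1.png

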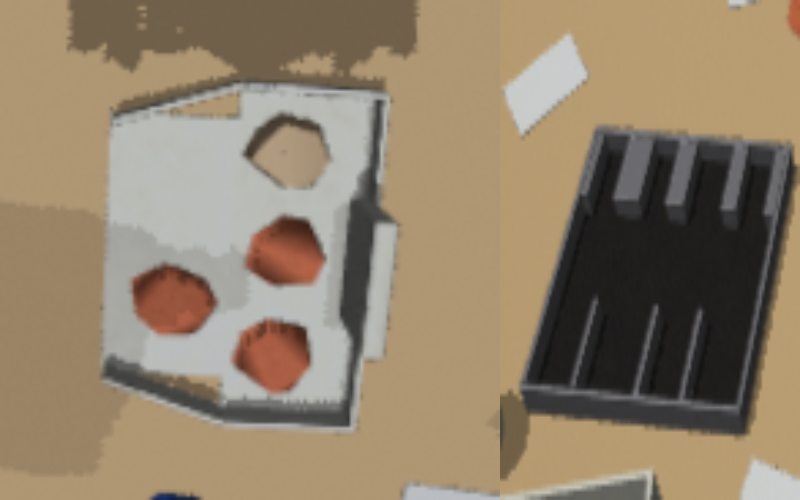

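The crop confirms 4 sherds (3 orange, 1 buff) in the white tray and the grip plate at the right. The tool tray's thick ribs (handle end) face the robot, so its +x points away from the robot, at about -5°.

Call:
{"name": "play_rows", "arguments": {
  "targets": [0,0,0.05,-1,4,5,5,0,0,0.05,-2,7.9,10,5,0,0,0.05,-2,7.9,15,5,0,0,0.05,-2,7.9,19,5,0,0,0.05,-2,7.9,19,5]
}}

```text
t: 4.95
tool_pos: [611.4, 300.8, 107.3]
eef_rot: [-1.588, -2.707, 0.006]
force: [-0.4, -0.5, 1.2]
opening: 0.582
gripper_force: 0.0
```

```bash
python3 - <<'E'
from h import *
go([612.2,301.7,29],down(29))
E
```

```text
t 4.95 pos [611.4 300.8 107.3] row [-0.005 -0.001  0.003] [0.04 0.16 7.83] rows>= 1.3
```

Call:
{"name": "play_rows", "arguments": {
  "targets": [0,0,0,0,0,4,5,0,0,0,0,0,7,5,0,0,0,0,0,8,5,0,0,0,0,0,8,5,0,0,0,0,0,8,0],
  "squeeze": 80
}}

```text
t: 5.58
tool_pos: [614.2, 301.4, 31.5]
eef_rot: [1.59, 2.708, 0.003]
force: [0.2, -0.5, -1.3]
opening: 0.389
gripper_force: 0.0
```

Call:
{"name": "play_rows", "arguments": {
  "targets": [0,0,0,0,0,0,0,0,0,0,0,0,0,0,0,0,0,0,0,0,0,0,0,0,0,0,0,0,0,0,0,0,0,0,0]
}}

```text
t: 6.2
tool_pos: [614.0, 301.3, 31.0]
eef_rot: [1.59, 2.708, 0.002]
force: [-0.2, -0.0, 7.0]
opening: 0.095
gripper_force: 79.3
```

Call:
{"name": "play_rows", "arguments": {
  "targets": [0,0,0,0,0,-1,0,0,0,0,0,0,-2.5,0,0,0,0,0,0,-4.5,0,0,0,0,0,0,-6,0,0,0,0,0,0,-6,0]
}}

```text
t: 6.82
tool_pos: [614.0, 301.2, 91.1]
eef_rot: [1.59, 2.708, 0.003]
force: [0.9, -0.6, -3.2]
opening: 0.1
gripper_force: 78.1
```

```bash
python3 - <<'E'
from h import *
st=robot.get_state(); print(st["tool_pos"],st["opening"],st["gripper_force"],st["force"])
for c in("scene","side"): snap(c,c+"2")
a=cv2.imread("pics/scene2.png")[100:300,280:480]; b=cv2.imread("pics/side2.png")[180:380,180:380]
cv2.imwrite("pics/c2.png",cv2.resize(np.hstack([a,b]),(800,400)))
E
```

```text
[613.95907964 301.21767355  91.14685094] 0.09990097963339728 78.13170433044434 [ 0.92876679 -0.58922726 -3.22021164]
```

View pics/c2.png

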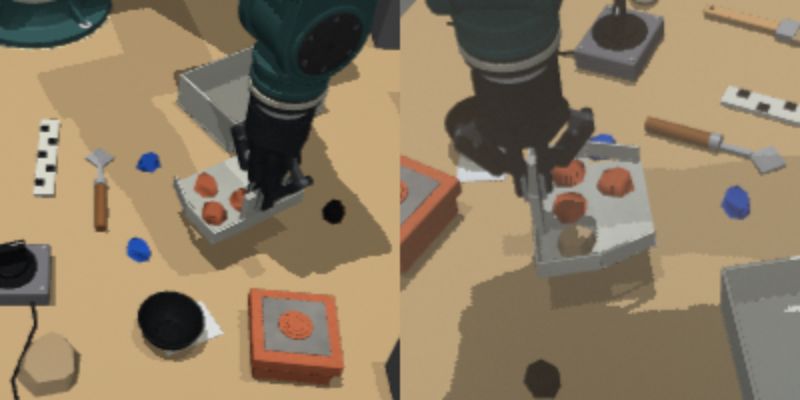

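The scene crop shows the tray held level at (240,195) with all its sherds in it; the side crop agrees.

Call:
{"name": "play_rows", "arguments": {
  "targets": [0,0,0,0,0,-1.5,0,0,0,0,2,-1,-3,0,0,0,0,5,-2.6,-3.4,0,0,0,0,8.5,-4.4,-3.4,0,0,0,0,12,-6.2,-3.4,0]
}}

```text
t: 7.55
tool_pos: [498.9, 376.6, 124.6]
eef_rot: [1.59, 2.709, 0.001]
force: [0.6, 0.9, -3.5]
opening: 0.101
gripper_force: 78.3
```

Call:
{"name": "play_rows", "arguments": {
  "targets": [0,0,0,3,-1.6,0,0,0,0,0,5.5,-2.9,0,0,0,0,0,7,-3.6,0,0,0,0,0,7.2,-3.8,0,0,0,0,0,7.2,-3.8,0,0]
}}

```text
t: 8.18
tool_pos: [432.8, 419.7, 123.9]
eef_rot: [1.591, 2.709, 0.0]
force: [0.1, -0.1, -4.1]
opening: 0.105
gripper_force: 78.3
```

```bash
python3 - <<'E'
from h import *
st=robot.get_state(); print(st["tool_pos"],st["joint_positions"].round(2),st["gripper_force"],R.from_rotvec(st["eef_rot"]).as_matrix().round(3))
T=T_of(st); 
print("lip in world", (T@[0,-110,28,1])[:3], "in box", R.from_euler("z",-29.4,degrees=True).apply((T@[0,-110,28,1])[:3]-[315.5,354.5,0]))
a=snap("scene")[0][80:280,290:490]; b=snap("side")[0][160:400,260:500]
cv2.imwrite("pics/c3.png",np.hstack([cv2.resize(a,(400,400)),cv2.resize(b,(400,400))])[:,:,::-1])
E
```

```text
[432.80617562 419.71205931 123.85789648] [ 0.64  0.44 -0.07  1.06 -0.    1.7 ] 78.28807353973389 [[-0.487  0.873  0.   ]
 [ 0.873  0.487 -0.   ]
 [-0.     0.    -1.   ]]
lip in world [336.75069326 366.1250919   95.82610682] in box [24.22069871 -0.30410447 95.82610682]
```

View pics/c3.png

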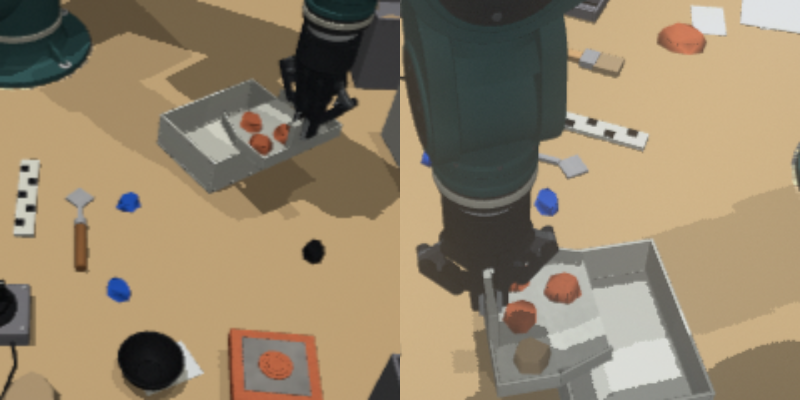

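The scene crop shows the tray's spout over the box (about (230,120) to (265,165) in the crop) and the sherds still in the tray. Now tip it.

Call:
{"name": "play_rows", "arguments": {
  "targets": [-0.15,0,0,0,-0.54,-1.1,0,-0.3,0,0,0,-1.32,-2.1,0,-0.45,0,0,0,-2.3,-3,0,-0.6,0,0,0,-3.5,-3.9,0,-0.6,0,0,0,-3.5,-3.9,0]
}}

```text
t: 8.9
tool_pos: [398.2, 399.7, 160.3]
eef_rot: [1.391, 2.369, 0.728]
force: [-0.3, -1.2, -4.0]
opening: 0.1
gripper_force: 79.1
```

Call:
{"name": "play_rows", "arguments": {
  "targets": [-0.1,0,0,0,-0.33,-1.08,0,-0.2,0,0,0,-0.78,-2.13,0,-0.2,0,0,0,-0.78,-2.13,0,-0.2,0,0,0,-0.78,-2.13,0,-0.2,0,0,0,-0.78,-2.13,0]
}}

```text
t: 9.52
tool_pos: [387.1, 394.6, 176.6]
eef_rot: [1.306, 2.223, 0.94]
force: [0.4, 0.5, -3.5]
opening: 0.106
gripper_force: 79.3
```

```bash
cat > look.py <<'E'
from h import *
import sys
st=robot.get_state(); print(st["tool_pos"],st["joint_positions"].round(2),st["gripper_force"],R.from_rotvec(st["eef_rot"]).as_matrix().round(3)[:,2])
T=T_of(st); L=(T@[0,-110,28,1])[:3]
print("lip in box", R.from_euler("z",-29.4,degrees=True).apply(L-[315.5,354.5,0]))
a=snap("scene")[0][80:280,290:490]; b=snap("side")[0][160:400,260:500]
cv2.imwrite(f"pics/{sys.argv[1]}.png",np.hstack([cv2.resize(a,(400,400)),cv2.resize(b,(400,400))])[:,:,::-1])
E
python3 look.py c4
```

```text
[387.05585131 394.62133398 176.58485619] [ 0.73 -0.01 -0.95 -0.15 -0.16  1.73] 79.27901029586792 [ 0.627  0.349 -0.697]
lip in box [25.48231813  0.10936942 78.16949441]
```

View pics/c4.png

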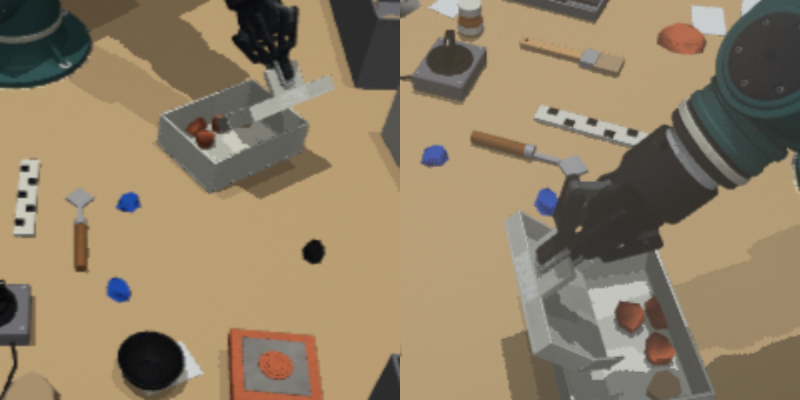

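All 4 sherds are in the box: side crop, three orange at (630,315), (655,312), (658,348) and the buff one at (665,385). The tray is empty. Now bring it level and take it back.

```bash
python3 - <<'E'
from h import *
a=down(29.15)
for th,f in((.6,.25),(.42,.5),(.24,.75),(.08,1),(0,1)):
    p=np.array([387,394.6,176.6])*(1-f)+np.array([433,419.7,140])*f
    p[2]+=15 if f<1 else 0
    go(p,a*R.from_rotvec([-th,0,0]))
E
```

```text
t 9.625 pos [386.6 394.3 176.2] row [ 0.2  0.  -0. ] [-0.01  1.4   0.54] rows>= 1.1
t 9.625 pos [386.6 394.3 176.2] row [ 0.38  0.   -0.  ] [-0.02  1.65  2.12] rows>= 2.1
t 9.625 pos [386.6 394.3 176.2] row [ 0.56 -0.   -0.  ] [-0.03  1.91  3.7 ] rows>= 3.0
t 9.625 pos [386.6 394.3 176.2] row [ 0.72 -0.   -0.  ] [-0.04  1.09  6.32] rows>= 3.9
t 9.625 pos [386.6 394.3 176.2] row [ 0.8 -0.  -0. ] [-0.04  1.09  6.32] rows>= 4.3
```

Call:
{"name": "play_rows", "arguments": {
  "targets": [0.2,0,0,0,1.4,0.54,0,0.38,0,0,0,1.65,2.1,0,0.56,0,0,0,1.9,3.7,0,0.72,0,0,0,1.1,6.3,0,0.8,0,0,0,1.1,6.3,0]
}}

```text
t: 10.25
tool_pos: [433.1, 420.0, 138.6]
eef_rot: [1.586, 2.699, 0.029]
force: [0.7, 0.1, -3.0]
opening: 0.099
gripper_force: 79.1
```

Call:
{"name": "play_rows", "arguments": {
  "targets": [0,0,0,-2,1,0,0,0,0,0,-6,3.1,0,0,0,0,0,-11,5.7,0,0,0,0,0,-15.5,8,1,0,0,0,0,-17,8.8,2,0]
}}

```text
t: 10.88
tool_pos: [595.3, 312.1, 122.0]
eef_rot: [1.585, 2.692, 0.042]
force: [-0.5, -0.1, -2.2]
opening: 0.104
gripper_force: 79.2
```

Call:
{"name": "play_rows", "arguments": {
  "targets": [0,0,0,-1.5,0.8,1,0,0,0,0,-2.2,1.15,3,0,0,0,0,-2.2,1.15,4,0,0,0,0,-2.2,1.15,5,0,0,0,0,-2.2,1.15,5,0]
}}

```text
t: 11.5
tool_pos: [613.7, 302.0, 71.8]
eef_rot: [1.582, 2.698, 0.036]
force: [0.1, 0.1, -1.6]
opening: 0.102
gripper_force: 79.1
```

```bash
python3 - <<'E'
from h import *
go([613.7,301.2,31.5],down(29.15))
E
```

```text
t 11.5 pos [613.7 302.   71.8] row [0.027 0.    0.001] [-0.07 -0.14  4.03] rows>= 0.7
```

Call:
{"name": "play_rows", "arguments": {
  "targets": [0.027,0,0,0,0,1.5,0,0.027,0,0,0,0,3,0,0.027,0,0,0,0,3.8,0,0.027,0,0,0,0,4.05,0,0.027,0,0,0,0,4.05,0]
}}

```text
t: 12.12
tool_pos: [615.4, 302.2, 31.9]
eef_rot: [1.59, 2.709, 0.001]
force: [-0.2, -0.5, -1.7]
opening: 0.103
gripper_force: 79.2
```

Call:
{"name": "play_rows", "arguments": {
  "targets": [0,0,0,0,0,0,0,0,0,0,0,0,0,4,0,0,0,0,0,0,5,0,0,0,0,0,0,5,0,0,0,0,0,0,5]
}}

```text
t: 12.75
tool_pos: [615.3, 302.2, 31.8]
eef_rot: [1.59, 2.709, 0.001]
force: [0.3, 0.3, 0.4]
opening: 0.582
gripper_force: 0.0
```

Call:
{"name": "play_rows", "arguments": {
  "targets": [0,0,0,0,0,-2,5,0,0,0,0,0,-6,5,0,0,0,0,0,-11,5,0,0,0,0,0,-16,5,0,0,0,0,0,-16,5]
}}

```text
t: 13.38
tool_pos: [616.7, 302.7, 195.8]
eef_rot: [1.588, 2.705, 0.008]
force: [0.2, -0.6, -0.7]
opening: 0.587
gripper_force: 0.0
```

```bash
python3 - <<'E'
from h import *
go([480,40,330],down(-5))
E
```

```text
t 13.375 pos [616.7 302.7 195.8] row [ 0.007 -0.001  0.597] [-16.29 -24.65 -13.57] rows>= 5.2
```

Call:
{"name": "play_rows", "arguments": {
  "targets": [0,0,0.12,-3,-5,-5,8.5,0,0,0.3,-7,-11,-10,8.5,0,0,0.45,-11,-17,-11,8.5,0,0,0.6,-15,-22.6,-11,8.5,0,0,0.6,-15,-22.6,-11,8.5]
}}

```text
t: 14.0
tool_pos: [489.6, 59.4, 301.3]
eef_rot: [2.322, 2.115, 0.0]
force: [0.2, -0.2, 0.1]
opening: 0.997
gripper_force: 0.0
```

Call:
{"name": "play_rows", "arguments": {
  "targets": [0,0,0,0,0,0,8.5,0,0,0,0,0,0,8.5,0,0,0,0,0,0,8.5]
}}

```text
t: 14.38
tool_pos: [491.3, 61.8, 301.0]
eef_rot: [-2.318, -2.12, 0.0]
force: [0.5, -0.1, 0.4]
opening: 0.995
gripper_force: 0.0
```

```bash
cat > tools.py <<'E'
from h import *
import sys
LEN=dict(brush=(170,145,85),scale_bar=(165,82.5,82.5),trowel=(172,147,86),spatula=(175,147,88))
def find(cam,names,d,st,near=None):
    for l in names:
        for k in robot.masks_of(cam,l)[:3]:
            P,uv=cloud(cam,d,st,k["pixels"])
            P=P[(P[:,2]>-6)&(P[:,2]<40)]
            if len(P)<30: continue
            Q=P[:,:2].astype(np.float32); rc=cv2.minAreaRect(Q)
            q=Q-Q.mean(0); ev=np.linalg.svd(q,full_matrices=False)[2][0]
            if ev[0]>0: ev=-ev
            s=q@ev; lo,hi=np.percentile(s,[.5,99.5]); n=np.array([-ev[1],ev[0]]); w=q@n
            prof=[round(float(np.ptp(w[(s>=a)&(s<a+12)])),0) if ((s>=a)&(s<a+12)).sum()>2 else 0 for a in np.arange(lo,hi,12)]
            zs=[round(float(np.median(P[(s>=a)&(s<a+12),2])),0) if ((s>=a)&(s<a+12)).sum()>2 else 0 for a in np.arange(lo,hi,12)]
            print(l,round(k["score"],2),np.round(k["bbox"]),"rect",np.round(rc[0],1),np.round(rc[1],1),round(rc[2],1),"dir",np.degrees(np.arctan2(ev[1],ev[0])).round(1),"ends",(Q.mean(0)+lo*ev).round(1),(Q.mean(0)+hi*ev).round(1)); print("  w",prof,"\n  z",zs)
if __name__=="__main__":
    p,d,st=snap("wrist",sys.argv[1]); print(st["t"],st["tool_pos"].round(1)); np.savez(f"pics/{sys.argv[1]}.npz",p=p,d=d,pos=st["tool_pos"],rot=st["eef_rot"])
    find("wrist",sys.argv[2:],d,st)
E
python3 tools.py w2 brush scale_bar trowel spatula
```

```text
14.375 [491.3  61.8 301. ]
brush 0.79 [286. 256. 103.  22.] rect [ 493.3 -124.3] [ 41.5 171.3] 89.6 dir 176.1 ends [ 577.6 -130.5] [ 409.7 -119. ]
  w [15.0, 15.0, 17.0, 15.0, 15.0, 16.0, 17.0, 17.0, 37.0, 33.0, 37.0, 39.0, 39.0, 39.0, 23.0] 
  z [12.0, 12.0, 12.0, 12.0, 12.0, 12.0, 12.0, 12.0, 12.0, 14.0, 13.0, 12.0, 12.0, 12.0, -0.0]
scale_bar 0.81 [226. 172. 112.  24.] rect [424.6  20.3] [ 34.2 165. ] 87.0 dir 176.4 ends [506.5  17.3] [343.5  27.5]
  w [29.0, 31.0, 31.0, 30.0, 30.0, 30.0, 31.0, 29.0, 34.0, 30.0, 30.0, 30.0, 30.0, 29.0] 
  z [8.0, 8.0, 8.0, 8.0, 8.0, 8.0, 8.0, 8.0, 8.0, 8.0, 8.0, 8.0, 8.0, 8.0]
trowel 0.56 [262. 114. 118.  30.] rect [494.4 105. ] [171.9  40.7] 1.7 dir 178.3 ends [577.1  98.8] [410.6 103.7]
  w [21.0, 20.0, 18.0, 20.0, 20.0, 18.0, 18.0, 17.0, 10.0, 8.0, 12.0, 32.0, 41.0, 29.0] 
  z [16.0, 16.0, 17.0, 17.0, 16.0, 16.0, 17.0, 17.0, 7.0, 7.0, 7.0, 4.0, 4.0, 4.0]
```

View pics/w2.png

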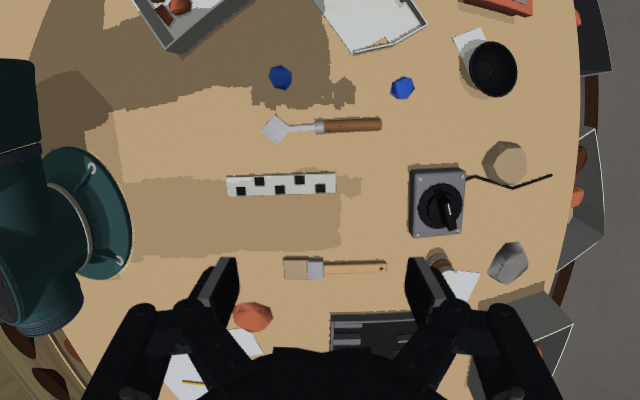

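The wrist picture shows the trowel at (325,125) with its blade to the left, the scale bar at (281,184), the brush at (335,268) with its bristles to the left, and the dimmer at (440,205). There is no spatula, so there are three tools; their lengths (165, 171, 172) match.

```bash
python3 - <<'E'
from h import *
go([425,21,150],down(86.5))
E
```

```text
t 14.625 pos [491.1  61.5 301.4] row [ 0.   0.  -1.6] [-4.63 -6.22 15.14] rows>= 8.6
```

Call:
{"name": "play_rows", "arguments": {
  "targets": [0,0,-0.18,-0.6,-0.8,2,6,0,0,-0.36,-1.2,-1.6,4,6,0,0,-0.54,-1.8,-2.4,6,6,0,0,-0.72,-2.3,-3.1,8,6,0,0,-0.8,-2.3,-3.1,8,6]
}}

```text
t: 15.25
tool_pos: [457.0, 41.0, 220.4]
eef_rot: [-1.305, -2.856, 0.001]
force: [-0.4, 0.2, 0.1]
opening: 0.703
gripper_force: 0.0
```

Call:
{"name": "play_rows", "arguments": {
  "targets": [0,0,-0.18,0,0,1,6,0,0,-0.36,0,0,2,6,0,0,-0.54,0,0,3,6,0,0,-0.72,0,0,4,6,0,0,-0.8,0,0,4,6]
}}

```text
t: 15.88
tool_pos: [457.8, 41.2, 181.0]
eef_rot: [-0.089, -3.14, -0.0]
force: [-0.3, 0.2, 0.9]
opening: 0.701
gripper_force: 0.0
```

```bash
python3 tools.py w3 scale_bar; python3 - <<'E'
from h import *
go([425,21,100],down(86.4)); go([425,21,2],down(86.4))
E
```

```text
15.875 [457.8  41.2 181. ]
scale_bar 0.65 [286.  66.  29. 157.] rect [424.9  21. ] [ 30.  163.9] 86.8 dir 176.8 ends [506.   16.7] [344.1  25.6]
  w [29.0, 29.0, 29.0, 29.0, 30.0, 30.0, 29.0, 30.0, 30.0, 29.0, 29.0, 28.0, 29.0, 29.0] 
  z [8.0, 9.0, 8.0, 8.0, 9.0, 8.0, 9.0, 9.0, 8.0, 9.0, 9.0, 9.0, 8.0, 8.0]
t 15.975 pos [458.1  41.1 181.5] row [0.    0.    0.003] [ 3.19 -2.21  8.15] rows>= 1.5
t 15.975 pos [458.1  41.1 181.5] row [0.    0.    0.003] [ 3.19 -2.21 17.95] rows>= 3.0
```

Call:
{"name": "play_rows", "arguments": {
  "targets": [0,0,0,1.6,-1.1,5,6,0,0,0,3.2,-2.2,11,6,0,0,0,3.2,-2.2,15,6,0,0,0,3.2,-2.2,17.9,6,0,0,0,3.2,-2.2,17.9,6],
  "squeeze": 50
}}

```text
t: 16.6
tool_pos: [423.9, 21.2, 1.6]
eef_rot: [-0.099, -3.138, -0.001]
force: [0.9, 0.1, -0.7]
opening: 0.699
gripper_force: 0.0
```

Call:
{"name": "play_rows", "arguments": {
  "targets": [0,0,0,0,0,0,0,0,0,0,0,0,0,0,0,0,0,0,0,0,0,0,0,0,0,0,0,0,0,0,0,0,0,0,0]
}}

```text
t: 17.23
tool_pos: [425.9, 20.9, 4.1]
eef_rot: [0.097, 3.137, -0.0]
force: [-2.5, 0.4, 11.5]
opening: 0.324
gripper_force: 48.4
```

Call:
{"name": "play_rows", "arguments": {
  "targets": [0,0,0,0,0,-2,0,0,0,0,0,0,-6,0,0,0,0,0,0,-10,0,0,0,0,0,0,-14,0,0,0,0,0,0,-14,0]
}}

```text
t: 17.85
tool_pos: [426.6, 20.8, 145.9]
eef_rot: [0.097, 3.133, -0.001]
force: [0.1, -1.2, -1.4]
opening: 0.324
gripper_force: 49.6
```

```bash
python3 - <<'E'
from h import *
go([540,-220,250],down(84.8))
E
```

```text
t 17.85 pos [426.6  20.8 145.9] row [-0.     0.007  0.029] [-12.88 -23.34 -10.32] rows>= 4.6
```

Call:
{"name": "play_rows", "arguments": {
  "targets": [0,0,0.007,-2,-4,-3,0,0,0,0.015,-5,-9.2,-6,0,0,0,0.02,-8.5,-15,-10,0,0,0,0.029,-12.9,-23.3,-10.3,0,0,0,0.029,-12.9,-23.3,-10.3,0]
}}

```text
t: 18.48
tool_pos: [539.8, -221.7, 245.7]
eef_rot: [0.144, 3.137, -0.0]
force: [0.5, -0.2, -1.3]
opening: 0.325
gripper_force: 49.7
```

Call:
{"name": "play_rows", "arguments": {
  "targets": [0,0,0,0,0,0,0,0,0,0,0,0,0,0,0,0,0,0,0,0,0]
}}

```text
t: 18.85
tool_pos: [538.8, -218.4, 245.8]
eef_rot: [0.141, 3.138, 0.0]
force: [0.4, 0.7, -0.9]
opening: 0.323
gripper_force: 49.7
```

```bash
python3 - <<'E'
from h import *
p,d,st=snap("wrist","w4"); np.savez("pics/w4.npz",p=p,d=d,pos=st["tool_pos"],rot=st["eef_rot"]); print(st["tool_pos"])
P,uv=cloud("wrist",d,st)
s=(P[:,2]>17)&(P[:,2]<28)&(np.hypot(P[:,0]-570,P[:,1]+348)<160); print(s.sum(),cv2.minAreaRect(P[s,:2].astype(np.float32)))
c=np.array([570,-348]); a=np.radians(-5.2); ex=np.array([np.cos(a),np.sin(a)]); ey=np.array([-ex[1],ex[0]])
q=P[s,:2]-c; X=q@ex; Y=q@ey
print("x pct",np.percentile(X,[.5,1,99,99.5]),"y",np.percentile(Y,[.5,1,99,99.5]))
# thin partitions/ribs: y histograms
for lo,hi in((40,90),(-90,-50)):
    m=(X>lo)&(X<hi); h,e=np.histogram(Y[m],np.arange(-124,126,4)); print([(int(e[i]),int(h[i])) for i in range(len(h)) if h[i]>5])
k=robot.masks_of("wrist","scale_bar")[:2]
for m in k:
    B,_=cloud("wrist",d,st,m["pixels"]); B=B[B[:,2]>150]
    print(m["score"],len(B)); 
    if len(B)>30: print(cv2.minAreaRect(B[:,:2].astype(np.float32)), np.percentile(B[:,2],[2,50,98]))
E
```

```text
[ 538.80826197 -218.44668563  245.75272885]
4320 ((567.6591186523438, -362.3725280761719), (198.00535583496094, 199.2305908203125), 84.32683563232422)
x pct [-99.84974464 -99.6609899   96.9424042   97.23748434] y [-112.16820141 -111.75688471   75.48165278   80.29592886]
[(-116, 13), (-112, 93), (-108, 28), (-64, 82), (-60, 60), (-4, 18), (0, 112), (4, 11), (44, 89), (48, 40)]
[(-116, 6), (-112, 63), (-108, 67), (-104, 97), (-100, 42), (-72, 57), (-68, 85), (-64, 85), (-60, 79), (-56, 84), (-52, 85), (-48, 98), (-44, 47), (-16, 72), (-12, 91), (-8, 98), (-4, 92), (0, 102), (4, 45), (44, 90), (48, 103), (52, 103), (56, 114), (60, 19)]
0.86 14804
((530.16796875, -219.3189697265625), (30.481233596801758, 150.47007751464844), 84.842041015625) [248.90364941 250.1448267  251.41684391]
0.56 0
```

View pics/w4.png

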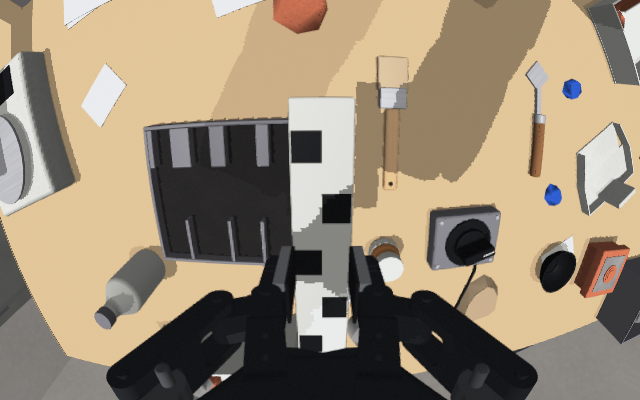

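The wrist picture shows the held bar at (320,220). The tool tray is at (225,190) with its ribs on the robot's side. The partitions are at the expected places once the centre is moved to (568.6,-350.6). The brush and trowel have not moved.

```bash
python3 - <<'E'
from h import *
go([572,-322.2,60],down(84.7)); go([572,-322.2,10],down(84.7))
E
```

```text
t 18.95 pos [ 539.  -218.6  245.9] row [0.    0.001 0.003] [ -4.2  -10.03  18.59] rows>= 3.5
t 18.95 pos [ 539.  -218.6  245.9] row [0.    0.001 0.003] [ -4.2  -10.03  23.59] rows>= 4.2
```

Call:
{"name": "play_rows", "arguments": {
  "targets": [0,0,0,-2,-5,4,0,0,0,0,-4.2,-10,8,0,0,0,0,-4.2,-10,13,0,0,0,0,-4.2,-10,18.5,0,0,0,0,-4.2,-10,18.5,0]
}}

```text
t: 19.58
tool_pos: [570.1, -321.0, 57.8]
eef_rot: [-0.141, -3.134, -0.006]
force: [-0.0, -0.3, -0.0]
opening: 0.323
gripper_force: 49.7
```

Call:
{"name": "play_rows", "arguments": {
  "targets": [0,0,0,0,0,0,0,0,0,0,0,0,0,0]
}}

```text
t: 19.82
tool_pos: [573.4, -323.5, 63.4]
eef_rot: [0.141, 3.135, -0.003]
force: [0.4, -0.6, -0.2]
opening: 0.324
gripper_force: 49.7
```

```bash
python3 - <<'E'
from h import *
go([572,-322.2,10],down(84.7))
E
```

```text
t 19.825 pos [ 573.4 -323.5   63.4] row [-0.002  0.004  0.002] [0.17 0.13 5.34] rows>= 0.9
```

Call:
{"name": "play_rows", "arguments": {
  "targets": [0,0,0,0.1,0.1,1.5,0,0,0,0,0.1,0.1,3,0,0,0,0,0.1,0.1,4.2,0,0,0,0,0.1,0.1,5,0,0,0,0,0.1,0.1,5,0]
}}

```text
t: 20.45
tool_pos: [571.1, -321.8, 10.0]
eef_rot: [0.142, 3.138, 0.001]
force: [-0.8, 1.1, -0.5]
opening: 0.328
gripper_force: 49.7
```

Call:
{"name": "play_rows", "arguments": {
  "targets": [0,0,0,0,0,0,0,0,0,0,0,0,0,4.2,0,0,0,0,0,0,4.2,0,0,0,0,0,0,4.2,0,0,0,0,0,-1,4.2]
}}

```text
t: 21.08
tool_pos: [570.9, -321.5, 20.5]
eef_rot: [-0.142, -3.138, -0.001]
force: [0.3, -0.3, 0.4]
opening: 0.492
gripper_force: 0.0
```

Call:
{"name": "play_rows", "arguments": {
  "targets": [0,0,0,0,0,-3,4.2,0,0,0,0,0,-8,4.2,0,0,0,0,0,-14,4.2,0,0,0,0,0,-20,4.2,0,0,0,0,0,-20,4.2]
}}

```text
t: 21.7
tool_pos: [572.4, -322.8, 226.3]
eef_rot: [0.142, 3.131, -0.007]
force: [0.5, -0.4, -1.2]
opening: 0.493
gripper_force: 0.0
```

```bash
cat > chk.py <<'E'
from h import *
import sys
p,d,st=snap("wrist",sys.argv[1]); print(st["t"],st["tool_pos"].round(1))
a=np.radians(-5.3); ex=np.array([np.cos(a),np.sin(a)]); ey=np.array([-ex[1],ex[0]]); c=np.array([568.6,-350.6])
for l in sys.argv[2:]:
    for k in robot.masks_of("wrist",l)[:2]:
        B,_=cloud("wrist",d,st,k["pixels"])
        q=B[:,:2]-c; X=q@ex; Y=q@ey; ok=(abs(X)<105)&(abs(Y)<115)
        if ok.sum()<30: print(l,k["score"],"not in tray",B.mean(0)); continue
        X,Y,Z=X[ok],Y[ok],B[ok,2]; rc=cv2.minAreaRect(B[ok,:2].astype(np.float32))
        print(l,round(k["score"],2),"X",np.percentile(X,[.5,99.5]).round(1),"Y",np.percentile(Y,[.5,99.5]).round(1),"Z",np.percentile(Z,[2,50,98]).round(1),"slope",np.degrees(np.polyfit(X,Y,1)[0]).round(2),"zslope",np.degrees(np.polyfit(X,Z,1)[0]).round(2),np.round(rc[1],1),round(rc[2],1))
E
python3 chk.py w5 scale_bar; python3 tools.py w5b brush trowel; python3 - <<'E'
from h import *
go([510.5,-125.8,150],down(86.1))
E
```

```text
21.7 [ 572.4 -322.8  226.3]
scale_bar 0.74 X [-81.9  77.9] Y [12.4 42.5] Z [11.9 13.5 15.1] slope 0.23 zslope 0.03 [ 30.5 161.8] 84.9
21.8 [ 571.2 -321.9  221.4]
brush 0.72 [461.  26.  33. 140.] rect [ 494.5 -124.8] [ 46.4 173. ] 86.2 dir 175.8 ends [ 578.5 -137.1] [ 411.3 -124.9]
  w [18.0, 18.0, 25.0, 25.0, 23.0, 19.0, 24.0, 25.0, 37.0, 34.0, 45.0, 44.0, 38.0, 46.0] 
  z [12.0, 12.0, 12.0, 12.0, 12.0, 12.0, 12.0, 12.0, 13.0, 14.0, 13.0, 12.0, 12.0, 12.0]
trowel 0.79 [584.  47.  19. 114.] rect [493.9 105.3] [175.9  48. ] 0.5 dir 177.5 ends [577.3  95.1] [408.4 102.4]
  w [39.0, 39.0, 39.0, 39.0, 35.0, 15.0, 39.0, 40.0, 22.0, 20.0, 24.0, 39.0, 48.0, 38.0, 13.0] 
  z [15.0, 14.0, 14.0, 15.0, 15.0, 15.0, 15.0, 13.0, 5.0, 7.0, 4.0, 4.0, 4.0, 4.0, 3.0]
t 21.95 pos [ 570.6 -321.5  219.5] row [ 0.001 -0.001 -0.022] [ 7.75 18.94  6.98] rows>= 3.5
```

```bash
python3 - <<'E'
from h import *
go([499.3,-125.2,4],down(86))
E
```

```text
t 21.95 pos [ 570.6 -321.5  219.5] row [ 0.001 -0.001 -0.021] [ 8.85 18.88 21.58] rows>= 4.8
```

Call:
{"name": "play_rows", "arguments": {
  "targets": [0,0,0,2,4.5,2,5,0,0,-0.02,4.5,9.5,5,5,0,0,-0.02,7,14.5,8,5,0,0,-0.02,8.85,18.9,12,5,0,0,-0.02,8.85,18.9,12,5]
}}

```text
t: 22.58
tool_pos: [496.1, -121.8, 97.5]
eef_rot: [-0.106, -3.133, -0.005]
force: [-0.2, -1.3, 0.5]
opening: 0.584
gripper_force: 0.0
```

Call:
{"name": "play_rows", "arguments": {
  "targets": [0,0,0,0,0,3,5,0,0,0,0,0,6,5,0,0,0,0,0,8.5,5,0,0,0,0,0,9.5,5,0,0,0,0,0,9.5,5]
}}

```text
t: 23.2
tool_pos: [500.1, -125.8, 5.5]
eef_rot: [-0.111, -3.14, -0.001]
force: [0.0, -0.1, -0.1]
opening: 0.588
gripper_force: 0.0
```

Call:
{"name": "play_rows", "arguments": {
  "targets": [0,0,0,0,0,0,0,0,0,0,0,0,0,0,0,0,0,0,0,0,0,0,0,0,0,0,0,0,0,0,0,0,0,0,0]
}}

```text
t: 23.82
tool_pos: [500.7, -125.9, 6.7]
eef_rot: [0.11, 3.137, -0.001]
force: [-1.5, -0.6, 7.5]
opening: 0.19
gripper_force: 48.8
```

Call:
{"name": "play_rows", "arguments": {
  "targets": [0,0,0,0,0,-2,0,0,0,0,0,0,-7,0,0,0,0,0,0,-13,0,0,0,0,0,0,-19,0,0,0,0,0,0,-19,0]
}}

```text
t: 24.45
tool_pos: [501.9, -126.3, 200.3]
eef_rot: [0.11, 3.132, -0.004]
force: [0.8, -0.4, -1.2]
opening: 0.182
gripper_force: 49.3
```

```bash
python3 - <<'E'
from h import *
a=np.radians(-5.3); ex=np.array([np.cos(a),np.sin(a)]); ey=np.array([-ex[1],ex[0]]); c=np.array([568.6,-350.6])
g=c+ex*(-6)+ey*78.5; print("brush grip goal",g)
go([*g,180],down(85)); st=robot.get_state(); print(st["opening"],st["gripper_force"])
E
```

```text
brush grip goal [ 569.87674293 -271.88138767]
t 24.45 pos [ 501.9 -126.3  200.3] row [-0.002  0.008  0.017] [ -7.79 -14.04   2.13] rows>= 2.6
0.18233378194924493 49.31486427783966
```

Call:
{"name": "play_rows", "arguments": {
  "targets": [0,0,0.18,-2,-3.5,0,0,0,0,0.36,-4,-7,0,0,0,0,0.54,-6,-10.5,0,0,0,0,0.72,-7.8,-14,0,0,0,0,0.8,-7.8,-14,0,0]
}}

```text
t: 25.08
tool_pos: [568.3, -272.9, 194.1]
eef_rot: [-1.333, -2.844, -0.0]
force: [-0.3, 1.7, -0.9]
opening: 0.182
gripper_force: 49.3
```

Call:
{"name": "play_rows", "arguments": {
  "targets": [0,0,0.18,0,0,0,0,0,0,0.36,0,0,0,0,0,0,0.54,0,0,0,0,0,0,0.72,0,0,0,0,0,0,0.8,0,0,0,0]
}}

```text
t: 25.7
tool_pos: [567.7, -270.6, 195.0]
eef_rot: [-2.333, -2.103, -0.0]
force: [0.2, -0.9, -0.3]
opening: 0.189
gripper_force: 49.3
```

Call:
{"name": "play_rows", "arguments": {
  "targets": [0,0,0.18,0,0,0,0,0,0,0.36,0,0,0,0,0,0,0.54,0,0,0,0,0,0,0.72,0,0,0,0,0,0,0.8,0,0,0,0]
}}

```text
t: 26.32
tool_pos: [567.7, -270.6, 195.0]
eef_rot: [-2.968, -1.028, 0.0]
force: [0.6, 0.1, -0.2]
opening: 0.19
gripper_force: 49.3
```

Call:
{"name": "play_rows", "arguments": {
  "targets": [0,0,0.18,0,0,0,0,0,0,0.36,0,0,0,0,0,0,0.54,0,0,0,0,0,0,0.72,0,0,0,0,0,0,0.765,0,0,0,0]
}}

```text
t: 26.95
tool_pos: [567.7, -270.6, 195.0]
eef_rot: [-3.137, 0.153, 0.0]
force: [0.0, 0.1, -1.1]
opening: 0.187
gripper_force: 49.3
```

Call:
{"name": "play_rows", "arguments": {
  "targets": [0,0,0,0,0,0,0,0,0,0,0,0,0,0,0,0,0,0,0,0,0]
}}

```text
t: 27.32
tool_pos: [568.0, -270.7, 195.5]
eef_rot: [-3.138, 0.146, -0.001]
force: [-0.4, 0.6, -0.3]
opening: 0.187
gripper_force: 49.3
```

```bash
cat > held.py <<'E'
from h import *
import sys
p,d,st=snap("wrist",sys.argv[1]); print(st["t"],st["tool_pos"].round(1),st["joint_positions"].round(2)); T=T_of(st)
print("yaw y",np.degrees(np.arctan2(T[1,1],T[0,1])))
P,_=cloud("wrist",d,st)
Q=(np.c_[P,np.ones(len(P))]@np.linalg.inv(T).T)[:,:3]
m=(abs(Q[:,1])<35)&(Q[:,2]>-25)&(Q[:,2]<40)&(abs(Q[:,0])<170); Q=Q[m]; print("held pts (tool frame)",len(Q))
for a in range(-170,170,12):
    s=(Q[:,0]>=a)&(Q[:,0]<a+12)
    if s.sum()>8: print(a,s.sum(),"y",np.percentile(Q[s,1],[3,50,97]).round(1),"z",np.percentile(Q[s,2],[10,50,90]).round(1))
E
python3 held.py w6
```

```text
27.325 [ 568.  -270.7  195.5] [-0.57  0.46  0.15  1.27  0.    2.66]
yaw y -95.34121535599085
held pts (tool frame) 16274
-74 84 y [-6.   2.1 10.6] z [-6.1 -5.6 -4.4]
-62 391 y [-7.1  1.8 10.3] z [-6.1 -5.4 -4.5]
-50 437 y [-7.   1.2 10. ] z [-6.2 -5.5 -4.5]
-38 471 y [-6.6  1.8  9.7] z [-6.2 -5.5 -4.5]
-26 534 y [-6.4  1.8  9.5] z [-6.2 -5.5 -4.6]
-14 647 y [-6.7  1.7  9.7] z [-13.4  -5.6  -4.7]
-2 1252 y [-19.    1.7  22.2] z [-21.8  -6.6  -5.1]
10 1361 y [-12.    1.2  15. ] z [-20.6  -6.1  -4.7]
22 1364 y [-13.9   1.3  16.9] z [-8.4 -7.6 -6.3]
34 1796 y [-14.1   1.7  17.4] z [-8.4 -7.7 -6.9]
46 2135 y [-15.8   1.7  18.7] z [-7.8 -6.  -5. ]
58 2197 y [-16.3   1.3  19. ] z [-6.5 -5.7 -4.9]
70 2298 y [-16.3   1.3  19. ] z [-6.5 -5.7 -4.9]
82 1307 y [-16.1   1.3  18.8] z [-6.6 -5.7 -4.6]
```

View pics/w6.png

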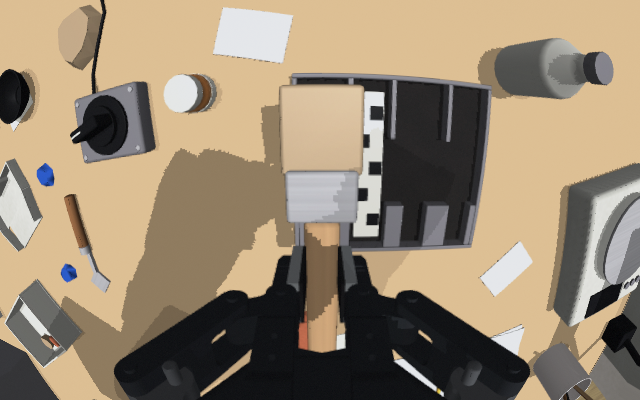

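The wrist picture shows the brush held with its bristles (320,130) towards the tray's +x end. Its shaft is parallel to the compartments, and the bar lies in its own compartment at (370,170).

```bash
cat > rel.py <<'E'
from h import *
p,d,st=snap("wrist"); print(st["tool_pos"].round(1))
P,_=cloud("wrist",d,st)
a=np.radians(-5.3); ex=np.array([np.cos(a),np.sin(a)]); ey=np.array([-ex[1],ex[0]]); c=np.array([568.6,-350.6])
q=P[:,:2]-c; X=q@ex; Y=q@ey; w=(P[:,2]>17)&(P[:,2]<28)&(abs(X)<108)&(abs(Y)<118)
print("x ext",np.percentile(X[w],[.5,99.5]).round(1),"y ext",np.percentile(Y[w],[.5,99.5]).round(1),"rect",cv2.minAreaRect(P[w,:2].astype(np.float32)))
for n,lo,hi,exp in(("bays",45,90,(-107,-58,5,50,107)),("ribs",-90,-52,(-68.5+14-0,0,0))):
    if n=="ribs": continue
    for e in exp:
        m=w&(X>lo)&(X<hi)&(abs(Y-e)<9)
        if m.sum()>20: print(n,"expected",e,"seen",np.median(Y[m]).round(1),m.sum(),"slope deg",np.degrees(np.polyfit(X[m],Y[m],1)[0]).round(2))
h=P[:,2]>100; T=T_of(st)
t=np.array(st["tool_pos"])[:2]-c; print("tcp in tray",t@ex,t@ey)
h=h&(abs(X-(t@ex)-45)<40)&(abs(Y-t@ey)<35)&(P[:,2]<T[2,3]+20); print("held part Y",np.percentile(Y[h],[3,50,97]))
E
python3 rel.py
```

```text
[ 568.  -270.7  195.6]
x ext [-98.4  99.4] y ext [-109.6  107.7] rect ((568.8650512695312, -351.46844482421875), (219.6827850341797, 198.99429321289062), 84.54590606689453)
bays expected -107 seen -106.3 217 slope deg -0.37
bays expected -58 seen -57.5 236 slope deg -0.2
bays expected 5 seen 4.8 244 slope deg -0.16
tcp in tray -7.997461503796893 79.45270089672992
held part Y [60.70231212 78.10155269 95.24646221]
```

Call:
{"name": "play_rows", "arguments": {
  "targets": [0,0,0,0.3,0,4,0,0,0,0,0.3,0,9,0,0,0,0,0.3,0,13,0,0,0,0,0.3,0,15,0,0,0,0,0.3,0,15,0]
}}

```text
t: 28.05
tool_pos: [570.3, -270.6, 44.5]
eef_rot: [-3.137, 0.147, 0.002]
force: [0.4, 0.1, -0.0]
opening: 0.188
gripper_force: 49.3
```

Call:
{"name": "play_rows", "arguments": {
  "targets": [0,0,0,0,0,1,0,0,0,0,0,0,2,0,0,0,0,0,0,3,0,0,0,0,0,0,3.2,0,0,0,0,0,0,3.2,0]
}}

```text
t: 28.68
tool_pos: [571.1, -271.1, 13.7]
eef_rot: [-3.138, 0.147, -0.001]
force: [0.4, 0.4, -0.6]
opening: 0.187
gripper_force: 49.3
```

Call:
{"name": "play_rows", "arguments": {
  "targets": [0,0,0,0,0,0,0,0,0,0,0,0,0,3,0,0,0,0,0,0,3,0,0,0,0,0,0,3,0,0,0,0,0,-0.5,3]
}}

```text
t: 29.3
tool_pos: [571.0, -271.0, 18.7]
eef_rot: [-3.138, 0.148, -0.001]
force: [-1.0, -0.2, -0.3]
opening: 0.351
gripper_force: 0.0
```

Call:
{"name": "play_rows", "arguments": {
  "targets": [0,0,0,0,0,-2,3,0,0,0,0,0,-7,3,0,0,0,0,0,-13,3,0,0,0,0,0,-18,3,0,0,0,0,0,-18,3]
}}

```text
t: 29.92
tool_pos: [572.4, -271.6, 203.0]
eef_rot: [3.135, -0.147, 0.01]
force: [0.6, -0.1, 0.2]
opening: 0.349
gripper_force: 0.0
```

```bash
python3 chk.py w7 brush scale_bar; python3 tools.py w7b trowel; python3 - <<'E'
from h import *
go([500,60,200],down(87))
E
```

```text
29.925 [ 572.4 -271.6  203. ]
brush 0.9 X [-82.1  84.2] Y [59.7 96.6] Z [15.5 17.6 20.4] slope 0.03 zslope 0.22 [ 37.2 168.7] 84.8
scale_bar 0.66 X [-83.   80.4] Y [12.5 43. ] Z [11.3 13.4 15. ] slope 0.26 zslope 0.03 [ 32.4 164.9] 85.3
30.075 [ 570.7 -270.7  198. ]
trowel 0.83 [ 67. 195.  44. 100.] rect [493.  104.7] [169.2  42.2] 3.6 dir 177.1 ends [577.3  92.6] [411.1 101.1]
  w [14.0, 13.0, 36.0, 37.0, 35.0, 16.0, 19.0, 15.0, 17.0, 18.0, 10.0, 34.0, 42.0, 29.0] 
  z [15.0, 14.0, 15.0, 15.0, 15.0, 15.0, 15.0, 16.0, 6.0, 7.0, 7.0, 4.0, 4.0, 4.0]
trowel 0.27 [  7. 283.  72.  86.] rect [315.1 349.7] [137.6 194.9] 29.3 dir 116.2 ends [361.7 263.6] [275.1 439.7]
  w [137.0, 0, 0, 0, 0, 0, 133.0, 133.0, 133.0, 133.0, 133.0, 133.0, 134.0, 133.0, 133.0, 133.0, 121.0] 
  z [21.0, 0, 0, 0, 0, 0, 36.0, 33.0, 33.0, 24.0, 30.0, 5.0, 4.0, 5.0, 4.0, 22.0, 22.0]
t 30.175 pos [ 570.5 -270.6  197.5] row [2.0e-03 2.0e-03 3.1e+00] [-10.12 -32.26  -0.2 ] rows>= 16.8
```

Call:
{"name": "play_rows", "arguments": {
  "targets": [0,0,0,-0.8,-3,0,5,0,0,0,-2.4,-9,0,5,0,0,0,-4,-15,0,5,0,0,0,-5.7,-21,0,5,0,0,0,-7.3,-27,0,5]
}}

```text
t: 30.8
tool_pos: [522.5, 6.5, 197.9]
eef_rot: [-3.138, 0.148, 0.001]
force: [0.7, -0.2, -0.8]
opening: 0.581
gripper_force: 0.0
```

Call:
{"name": "play_rows", "arguments": {
  "targets": [0,0,-0.18,-1.3,-5,0,5,0,0,-0.36,-2.5,-9.4,0,5,0,0,-0.54,-2.5,-9.4,0,5,0,0,-0.72,-2.5,-9.4,0,5,0,0,-0.8,-2.5,-9.4,0,5]
}}

```text
t: 31.42
tool_pos: [507.0, 100.8, 197.8]
eef_rot: [-2.945, -1.093, 0.002]
force: [-0.5, 0.0, -0.0]
opening: 0.586
gripper_force: 0.0
```

Call:
{"name": "play_rows", "arguments": {
  "targets": [0,0,-0.18,0,0,0,5,0,0,-0.36,0,0,0,5,0,0,-0.54,0,0,0,5,0,0,-0.72,0,0,0,5,0,0,-0.8,0,0,0,5]
}}

```text
t: 32.05
tool_pos: [507.0, 100.6, 197.7]
eef_rot: [-2.287, -2.153, 0.001]
force: [1.3, 0.3, 0.2]
opening: 0.583
gripper_force: 0.0
```

Call:
{"name": "play_rows", "arguments": {
  "targets": [0,0,-0.18,0,0,0,5,0,0,-0.36,0,0,0,5,0,0,-0.54,0,0,0,5,0,0,-0.72,0,0,0,5,0,0,-0.8,0,0,0,5]
}}

```text
t: 32.67
tool_pos: [507.0, 100.5, 197.7]
eef_rot: [-1.268, -2.873, 0.001]
force: [0.2, -0.3, -0.6]
opening: 0.585
gripper_force: 0.0
```

Call:
{"name": "play_rows", "arguments": {
  "targets": [0,0,-0.18,0,0,0,5,0,0,-0.36,0,0,0,5,0,0,-0.54,0,0,0,5,0,0,-0.72,0,0,0,5,0,0,-0.78,0,0,0,5]
}}

```text
t: 33.3
tool_pos: [507.0, 100.6, 197.7]
eef_rot: [-0.081, -3.139, -0.0]
force: [0.2, -0.2, 1.3]
opening: 0.586
gripper_force: 0.0
```

```bash
python3 tools.py w8 trowel; python3 - <<'E'
from h import *
z=np.load("pics/w8.npz"); st=dict(tool_pos=z["pos"],eef_rot=z["rot"])
P,_=cloud("wrist",z["d"],st)
s=(P[:,2]>10)&(P[:,2]<24)&(abs(P[:,0]-535)<60)&(abs(P[:,1]-100)<40); Q=P[s]; rc=cv2.minAreaRect(Q[:,:2].astype(np.float32)); print(s.sum(),rc)
k=np.polyfit(Q[:,0],Q[:,1],1); print("handle dir",np.degrees(np.arctan(k[0]))+180,"y at 506",np.polyval(k,506),"x range",np.percentile(Q[:,0],[.5,99.5]))
y=np.degrees(np.arctan(k[0]))+90
go([506,np.polyval(k,506),8],down(y)); print(robot.get_state()["joint_positions"])
E
```

```text
33.3 [507.  100.6 197.7]
trowel 0.94 [298. 108.  37. 149.] rect [520.5  97.4] [167.7  40.4] 1.9 dir 177.2 ends [602.3  88.2] [439.   96.3]
  w [16.0, 18.0, 18.0, 17.0, 17.0, 17.0, 17.0, 18.0, 10.0, 10.0, 20.0, 40.0, 40.0, 20.0] 
  z [17.0, 17.0, 17.0, 17.0, 17.0, 17.0, 18.0, 12.0, 7.0, 7.0, 5.0, 4.0, 4.0, 4.0]
1001 ((553.848876953125, 89.41154479980469), (17.75844383239746, 82.36316680908203), 87.11737060546875)
handle dir 177.6372906733784 y at 506 92.58440973370983 x range [512.82989453 594.39959672]
t 33.4 pos [507.1 100.5 197.8] row [-0.    -0.001 -0.014] [ 0.05 -0.8  18.98] rows>= 3.1
[ 3.79732193e-02  2.62729361e-01 -1.40736976e-01  1.16828994e+00
  7.18701876e-05  9.27934856e-02]
```

The trowel was knocked about 26 mm aside (its handle end is now at (603,88)), so I grasp at (532,91.5).

Call:
{"name": "play_rows", "arguments": {
  "targets": [0,0,-0.014,-1.3,-0.4,5,5,0,0,-0.014,-2.6,-0.77,10,5,0,0,-0.014,-2.6,-0.77,15,5,0,0,-0.014,-2.6,-0.77,19.1,5,0,0,-0.014,-2.6,-0.77,19.1,5]
}}

```text
t: 34.02
tool_pos: [530.9, 91.3, 5.3]
eef_rot: [-0.067, -3.136, 0.0]
force: [0.6, -0.2, -0.1]
opening: 0.585
gripper_force: 0.0
```

Call:
{"name": "play_rows", "arguments": {
  "targets": [0,0,0,0,0,0,0,0,0,0,0,0,0,0,0,0,0,0,0,0,0,0,0,0,0,0,0,0,0,0,0,0,0,0,0],
  "squeeze": 70
}}

```text
t: 34.65
tool_pos: [534.4, 91.5, 9.8]
eef_rot: [0.065, 3.137, 0.0]
force: [-1.7, -0.7, 11.9]
opening: 0.171
gripper_force: 68.4
```

Call:
{"name": "play_rows", "arguments": {
  "targets": [0,0,0,0,0,-2,0,0,0,0,0,0,-7,0,0,0,0,0,0,-13,0,0,0,0,0,0,-19,0,0,0,0,0,0,-19,0]
}}

```text
t: 35.28
tool_pos: [535.1, 91.5, 203.3]
eef_rot: [0.065, 3.131, 0.001]
force: [0.1, -0.6, -0.8]
opening: 0.165
gripper_force: 68.5
```

```bash
python3 - <<'E'
from h import *
a=np.radians(-5.3); ex=np.array([np.cos(a),np.sin(a)]); ey=np.array([-ex[1],ex[0]]); c=np.array([568.9,-350.8])
g=c+ex*(-16)+ey*-26.5; print("goal",g)
go([*g,200],down(87)); st=robot.get_state(); print(st["opening"],st["gripper_force"])
E
python3 held.py w9
```

```text
goal [ 550.52058426 -375.7087751 ]
t 35.275 pos [535.1  91.5 203.3] row [0.001 0.01  0.011] [ -3.48 -46.62   0.34] rows>= 7.5
0.16503406373677704 68.50336030125618
35.275 [535.1  91.5 203.3] [ 0.02  0.3  -0.08  1.19  0.    0.06]
yaw y 87.61626648691326
held pts (tool frame) 10610
-74 35 y [-9.6  5.   7.8] z [-6.3 -3.6 -0.5]
-62 373 y [-9.7 -1.3  7.4] z [-8.7 -7.5 -3.7]
-50 416 y [-9.8 -1.3  6.8] z [-8.7 -7.3 -4.1]
-38 462 y [-9.4 -1.8  6.3] z [-8.6 -7.3 -4.5]
-26 473 y [-8.5 -1.3  5.8] z [-8.6 -7.5 -5. ]
-14 548 y [-8.5 -1.8  5.4] z [-9.9 -7.7 -5.7]
-2 1130 y [-21.2  -1.3  18. ] z [-21.3  -9.   -6.5]
10 1668 y [-14.2  -1.8  11.1] z [-19.9  -8.5  -0.1]
22 357 y [-5.8 -1.8  1.7] z [1.8 2.5 3.3]
34 368 y [-5.7 -1.8  1.7] z [1.8 2.5 3.3]
46 402 y [-5.1 -1.3  2.5] z [1.8 2.6 3.3]
58 971 y [-13.3  -1.8   9.7] z [4.7 5.6 6.4]
70 2032 y [-20.7  -1.8  16.9] z [4.8 5.6 6.4]
82 1236 y [-15.1  -1.8  11.9] z [4.8 5.6 6.5]
94 139 y [-6.4 -1.8  2.5] z [4.8 5.8 6.5]
```

Call:
{"name": "play_rows", "arguments": {
  "targets": [0,0,0,-0.2,-3,0,0,0,0,0,-0.7,-9,0,0,0,0,0,-1.2,-15,0,0,0,0,0,-1.6,-21,0,0,0,0,0,-2,-27,0,0]
}}

```text
t: 35.95
tool_pos: [541.2, -180.9, 197.0]
eef_rot: [-0.065, -3.141, -0.001]
force: [1.0, -0.2, -0.8]
opening: 0.166
gripper_force: 68.6
```

Call:
{"name": "play_rows", "arguments": {
  "targets": [0,0,0.18,-0.5,-6,0,0,0,0,0.36,-0.9,-12,0,0,0,0,0.54,-1.3,-17,0,0,0,0,0.72,-1.5,-19.6,0,0,0,0,0.8,-1.5,-19.6,0,0]
}}

```text
t: 36.58
tool_pos: [548.0, -377.4, 196.1]
eef_rot: [-1.292, -2.862, -0.001]
force: [0.1, 0.5, -1.2]
opening: 0.164
gripper_force: 68.7
```

Call:
{"name": "play_rows", "arguments": {
  "targets": [0,0,0.18,0,0,0,0,0,0,0.36,0,0,0,0,0,0,0.54,0,0,0,0,0,0,0.72,0,0,0,0,0,0,0.8,0,0,0,0]
}}

```text
t: 37.2
tool_pos: [548.3, -375.3, 196.7]
eef_rot: [-2.302, -2.136, -0.001]
force: [0.2, -0.2, -0.9]
opening: 0.166
gripper_force: 68.7
```

Call:
{"name": "play_rows", "arguments": {
  "targets": [0,0,0.18,0,0,0,0,0,0,0.36,0,0,0,0,0,0,0.54,0,0,0,0,0,0,0.72,0,0,0,0,0,0,0.8,0,0,0,0]
}}

```text
t: 37.83
tool_pos: [548.3, -375.3, 196.7]
eef_rot: [-2.952, -1.071, 0.0]
force: [-0.3, 0.6, -0.3]
opening: 0.165
gripper_force: 68.7
```

Call:
{"name": "play_rows", "arguments": {
  "targets": [0,0,0.18,0,0,0,0,0,0,0.36,0,0,0,0,0,0,0.54,0,0,0,0,0,0,0.72,0,0,0,0,0,0,0.79,0,0,0,0]
}}

```text
t: 38.45
tool_pos: [548.3, -375.3, 196.7]
eef_rot: [-3.137, 0.148, 0.001]
force: [0.2, -0.1, -0.7]
opening: 0.163
gripper_force: 68.7
```

Call:
{"name": "play_rows", "arguments": {
  "targets": [0,0,0,0,0,0,0,0,0,0,0,0,0,0,0,0,0,0,0,0,0]
}}

```text
t: 38.83
tool_pos: [548.7, -375.6, 197.5]
eef_rot: [-3.138, 0.14, -0.001]
force: [-0.3, 0.0, -0.2]
opening: 0.16
gripper_force: 68.7
```

```bash
python3 held.py w10; python3 rel.py; python3 - <<'E'
from h import *
a=np.radians(-5.3); ex=np.array([np.cos(a),np.sin(a)]); ey=np.array([-ex[1],ex[0]]); c=np.array([568.9,-350.8])
g=c+ex*(-16)+ey*-26.5
go([*g,15],down(-95.3))
E
```

```text
38.825 [ 548.7 -375.6  197.5] [-0.72  0.52  0.27  1.32  0.    2.51]
yaw y -95.09625994048227
held pts (tool frame) 10702
-74 40 y [-7.6  5.5 10.1] z [-7.3 -4.4 -1.9]
-62 386 y [-7.2  1.2  9.9] z [-8.6 -7.2 -3.1]
-50 431 y [-6.7  1.8  9.6] z [-8.5 -7.1 -3.7]
-38 458 y [-6.3  1.2  9.3] z [-8.4 -7.2 -4.2]
-26 481 y [-5.5  1.2  8.4] z [-8.5 -7.3 -4.9]
-14 561 y [-5.5  1.7  8.4] z [-10.2  -7.6  -5.8]
-2 1142 y [-18.1   1.7  21.1] z [-21.2  -9.2  -6.4]
10 1632 y [-11.1   1.2  14. ] z [-19.5  -8.2   0.8]
22 352 y [-1.8  1.7  5.7] z [1.8 2.6 3.3]
34 414 y [-2.7  1.5  5.7] z [1.8 2.6 3.3]
46 421 y [-2.1  1.7  5.6] z [1.8 2.6 3.5]
58 1044 y [-10.7   1.7  13.8] z [4.7 5.6 6.4]
70 2038 y [-17.3   1.7  20.4] z [4.8 5.6 6.5]
82 1187 y [-11.5   1.7  14.5] z [4.9 5.7 6.5]
94 115 y [-2.   1.7  5.3] z [4.7 5.6 6.6]
[ 548.7 -375.6  197.6]
x ext [-97.8  99.2] y ext [-109.7  108. ] rect ((568.9535522460938, -351.4754638671875), (219.78536987304688, 198.9704132080078), 84.77757263183594)
bays expected -107 seen -107.2 233 slope deg -0.45
bays expected -58 seen -58.8 108 slope deg 0.44
bays expected 5 seen 3.9 109 slope deg -2.29
bays expected 50 seen 48.3 244 slope deg -0.28
bays expected 107 seen 104.7 230 slope deg -0.17
tcp in tray -17.505525136030137 -26.76338189634754
held part Y [-45.50367574 -28.25274284 -10.72047321]
t 38.925 pos [ 548.7 -375.6  197.6] row [-0.    -0.001  0.003] [ 1.700e-01 -1.000e-02  1.826e+01] rows>= 2.9
```

Call:
{"name": "play_rows", "arguments": {
  "targets": [0,0,0.003,0.17,-0.05,4,0,0,0,0.003,0.17,-0.05,9,0,0,0,0.003,0.17,-0.05,13,0,0,0,0.003,0.17,-0.05,15,0,0,0,0.003,0.17,-0.05,15,0]
}}

```text
t: 39.55
tool_pos: [549.9, -374.7, 46.4]
eef_rot: [-3.137, 0.145, 0.002]
force: [-0.2, -0.3, 0.2]
opening: 0.164
gripper_force: 68.7
```

Call:
{"name": "play_rows", "arguments": {
  "targets": [0,0,0,0,0,1,0,0,0,0,0,0,2,0,0,0,0,0,0,2.9,0,0,0,0,0,0,3.2,0,0,0,0,0,0,3.2,0]
}}

```text
t: 40.17
tool_pos: [550.6, -375.3, 15.6]
eef_rot: [-3.138, 0.146, -0.001]
force: [-0.4, -0.5, -1.9]
opening: 0.166
gripper_force: 68.8
```

Call:
{"name": "play_rows", "arguments": {
  "targets": [0,0,0,0,0,0,0,0,0,0,0,0,0,3,0,0,0,0,0,0,3,0,0,0,0,0,0,3,0,0,0,0,0,-0.5,3]
}}

```text
t: 40.8
tool_pos: [550.4, -375.2, 20.6]
eef_rot: [-3.138, 0.146, -0.0]
force: [0.7, -0.4, 1.5]
opening: 0.35
gripper_force: 0.0
```

Call:
{"name": "play_rows", "arguments": {
  "targets": [0,0,0,0,0,-2,3,0,0,0,0,0,-7,3,0,0,0,0,0,-13,3,0,0,0,0,0,-18,3,0,0,0,0,0,-18,3]
}}

```text
t: 41.42
tool_pos: [551.7, -376.3, 205.1]
eef_rot: [3.134, -0.146, 0.009]
force: [0.0, -0.1, -1.0]
opening: 0.35
gripper_force: 0.0
```

```bash
python3 chk.py w11 brush scale_bar trowel; python3 - <<'E'
from h import *
p,d,st=snap("scene","s11")
for l,z in(("dimmer_grip",67),):
    for q in robot.spot_point("scene",l)[:2]: print(q["score"],q["at"],at_z("scene",[q["at"]],z)[0])
P,_=cloud("scene",d); s=(P[:,2]>22)&(P[:,2]<36)&(np.hypot(P[:,0]-670,P[:,1]+18)<75)&(abs(P[:,1]+18)<65); print("box",cv2.minAreaRect(P[s,:2].astype(np.float32)))
s=(P[:,2]>60)&(P[:,2]<82)&(np.hypot(P[:,0]-670,P[:,1]+18)<50); print(s.sum(),"bar",cv2.minAreaRect(P[s,:2].astype(np.float32)))
p,d,st=snap("side"); P,_=cloud("side",d)
for n,c,z in(("traytop",(567,276),(17,28)),("trayfloor",(567,276),(-3,10))):
    s=(P[:,2]>z[0])&(P[:,2]<z[1])&(np.hypot(P[:,0]-c[0],P[:,1]-c[1])<100); print(n,s.sum(),cv2.minAreaRect(P[s,:2].astype(np.float32)))
go([640,-20,250],down(-80))
E
```

```text
41.425 [ 551.7 -376.3  205.1]
brush 0.65 X [-82.4  85.2] Y [ 58.9 101.4] Z [ 5.5 17.4 20.4] slope 0.41 zslope 0.32 [ 43.8 172.2] 85.1
brush 0.34 X [-81.6  80.3] Y [11.7 42.6] Z [10.5 13.4 15. ] slope 0.37 zslope -0.01 [ 32.9 164.3] 84.7
scale_bar 0.61 X [-81.4  79.5] Y [11.8 42. ] Z [11.5 13.5 15. ] slope 0.14 zslope -0.0 [ 32.2 163. ] 85.2
trowel 0.83 X [-86.9  79.9] Y [-43.9  -9.3] Z [ 7.9 17.9 24.3] slope 0.36 zslope -5.82 [ 38.9 175. ] 89.9
0.65 [285.9, 226.8] [669.82592766 -16.15339881  67.        ]
box ((663.15380859375, -22.046409606933594), (104.80651092529297, 86.19591522216797), 87.24848175048828)
123 bar ((662.8024291992188, -21.944740295410156), (15.366924285888672, 44.591243743896484), 15.835674285888672)
traytop 332 ((569.9874267578125, 278.724609375), (112.96389770507812, 153.3713836669922), 29.387279510498047)
trayfloor 5043 ((565.7425537109375, 276.4139404296875), (198.6054229736328, 197.1676788330078), 57.01176452636719)
t 41.775 pos [ 550.1 -375.   199.6] row [-0.001  0.001 -0.267] [  5.65 -36.19  -5.  ] rows>= 6.0
```

View pics/s11.png

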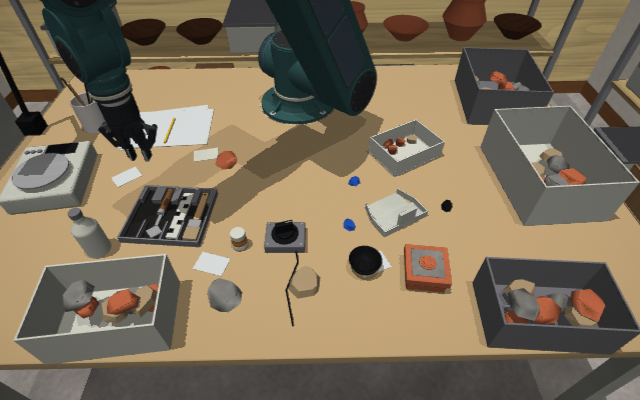

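The scene picture shows the four sherds in the finds box (400,145), the empty sorting tray on the table (395,210) and all three tools in the tool tray (168,215); the bystanders have not moved. Now the dimmer.

Call:
{"name": "play_rows", "arguments": {
  "targets": [0,0,0,0.7,-3,0,5,0,0,0,2,-9,0,5,0,0,0,3.4,-15,0,5,0,0,0,4.7,-21,0,5,0,0,0,6,-27,0,5]
}}

```text
t: 42.4
tool_pos: [635.4, -110.0, 200.2]
eef_rot: [-3.138, 0.146, 0.0]
force: [1.0, 0.5, -0.2]
opening: 0.59
gripper_force: 0.0
```

Call:
{"name": "play_rows", "arguments": {
  "targets": [0,0,-0.18,1,-5,0,5,0,0,-0.36,2,-9.2,0,5,0,0,-0.54,2,-9.2,0,5,0,0,-0.72,2,-9.2,0,5,0,0,-0.8,2,-9.2,0,5]
}}

```text
t: 43.02
tool_pos: [663.5, -22.0, 200.0]
eef_rot: [-2.945, -1.094, 0.001]
force: [0.2, -0.4, -1.0]
opening: 0.583
gripper_force: 0.0
```

Call:
{"name": "play_rows", "arguments": {
  "targets": [0,0,-0.18,0,0,0,5,0,0,-0.36,0,0,0,5,0,0,-0.54,0,0,0,5,0,0,-0.72,0,0,0,5,0,0,-0.8,0,0,0,5]
}}

```text
t: 43.65
tool_pos: [663.5, -22.3, 200.1]
eef_rot: [-2.286, -2.154, 0.0]
force: [-0.3, -0.7, -0.8]
opening: 0.588
gripper_force: 0.0
```

Call:
{"name": "play_rows", "arguments": {
  "targets": [0,0,-0.18,0,0,0,5,0,0,-0.337,0,0,0,5,0,0,-0.337,0,0,0,5,0,0,-0.337,0,0,0,5]
}}

```text
t: 44.15
tool_pos: [663.6, -22.2, 200.4]
eef_rot: [1.903, 2.5, 0.0]
force: [0.5, -0.8, 0.8]
opening: 0.586
gripper_force: 0.0
```

```bash
cat > knob.py <<'E'
from h import *
import sys
p,d,st=snap("wrist",sys.argv[1]); T=T_of(st); print(st["t"],st["tool_pos"].round(1),"yaw",np.degrees(np.arctan2(T[1,1],T[0,1])).round(1),"j6",st["joint_positions"][5].round(2))
P,uv=cloud("wrist",d,st); near=np.hypot(P[:,0]-663,P[:,1]+22)
s=(P[:,2]>66)&(P[:,2]<82)&(near<45); rc=cv2.minAreaRect(P[s,:2].astype(np.float32)); print("bar",s.sum(),rc,np.median(P[s,2]))
s2=(P[:,2]>39)&(P[:,2]<50)&(near<40); print("disc",cv2.minEnclosingCircle(P[s2,:2].astype(np.float32)))
g=p[uv[:,1],uv[:,0]].min(1); w=s&(g>120); 
if w.sum(): m=P[w].mean(0)[:2]-rc[0]; print("mark",w.sum(),P[w].mean(0),"knob x dir",np.degrees(np.arctan2(-m[1],-m[0])))
for q in robot.spot_point("wrist","dimmer_grip")[:1]: print("net",at_z("wrist",[q["at"]],67,st)[0])
u0,v0=uv[s].mean(0).astype(int); cv2.imwrite(f"pics/{sys.argv[1]}c.png",cv2.resize(p[max(0,v0-70):v0+70,max(0,u0-90):u0+90,::-1],(720,560)))
E
python3 knob.py w12
```

```text
44.15 [663.6 -22.2 200.4] yaw 15.5 j6 1.14
bar 750 ((660.295654296875, -24.042617797851562), (14.008565902709961, 45.171485900878906), 15.657890319824219) 74.10286124182474
disc ((660.3662109375, -24.96881103515625), 24.539892196655273)
mark 35 [657.49703782 -13.37568558  74.99445784] knob x dir -75.2989989763935
net [663.22114248 -22.87280621  67.        ]
```

View pics/w12c.png

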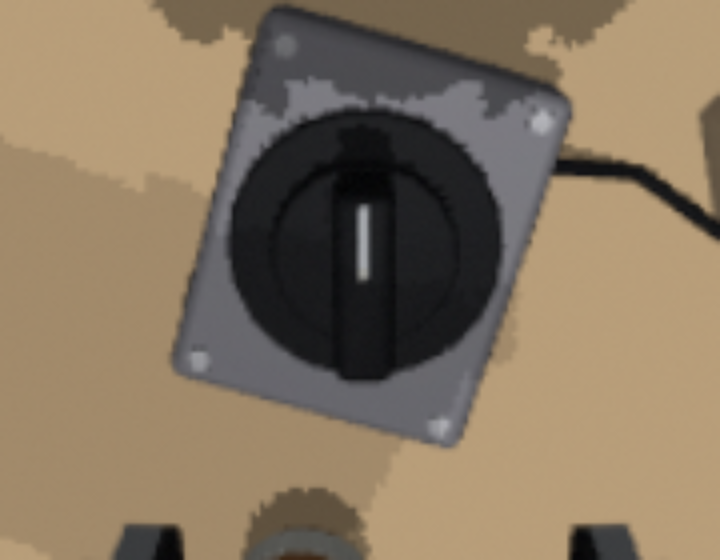

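The crop shows the knob's bar upright in the picture at (363,270), with the white mark towards its upper end, in line with my finger closing axis. Grip it and turn anticlockwise (negative rz).

Call:
{"name": "play_rows", "arguments": {
  "targets": [0,0,0,-0.08,-0.29,4,4,0,0,0,-0.08,-0.29,9,4,0,0,0,-0.08,-0.29,13,4,0,0,0,-0.08,-0.29,14.9,4,0,0,0,-0.08,-0.29,14.9,4],
  "squeeze": 25
}}

```text
t: 44.88
tool_pos: [660.4, -23.7, 50.5]
eef_rot: [-1.899, -2.501, 0.001]
force: [0.2, 0.9, 0.4]
opening: 0.47
gripper_force: 0.0
```

Call:
{"name": "play_rows", "arguments": {
  "targets": [0,0,0,0,0,0,0,0,0,0,0,0,0,0,0,0,0,0,0,0,0,0,0,0,0,0,0,0,0,0,0,0,0,0,0]
}}

```text
t: 45.5
tool_pos: [661.4, -24.0, 53.1]
eef_rot: [1.897, 2.502, 0.001]
force: [-4.4, -1.1, 6.4]
opening: 0.156
gripper_force: 27.5
```

Call:
{"name": "play_rows", "arguments": {
  "targets": [0,0,-0.1,0,0,0,0,0,0,-0.2,0,0,0,0,0,0,-0.3,0,0,0,0,0,0,-0.4,0,0,0,0,0,0,-0.4,0,0,0,0]
}}

```text
t: 46.12
tool_pos: [661.6, -23.9, 53.1]
eef_rot: [1.36, 2.83, 0.001]
force: [-3.7, -0.1, 5.2]
opening: 0.158
gripper_force: 27.3
```

```bash
cat > kst.py <<'E'
from h import *
st=robot.get_state(); T=T_of(st); print(st["t"],st["tool_pos"].round(1),"yaw",np.degrees(np.arctan2(T[1,1],T[0,1])).round(2),"j6",st["joint_positions"][5].round(3),"F",st["force"].round(1),"M",st["moment"].round(3),st["joint_torque"].round(2)[5],st["opening"],st["gripper_force"])
E
python3 kst.py
```

```text
46.125 [661.6 -23.9  53.1] yaw 38.65 j6 0.737 F [-3.7 -0.1  5.2] M [-0.038  0.585  0.063] -0.84 0.15814325498364165 27.348434329032898
```

Call:
{"name": "play_rows", "arguments": {
  "targets": [0,0,-0.1,0,0,0,0,0,0,-0.2,0,0,0,0,0,0,-0.3,0,0,0,0,0,0,-0.4,0,0,0,0,0,0,-0.4,0,0,0,0]
}}

```text
t: 46.75
tool_pos: [661.7, -23.7, 53.1]
eef_rot: [0.771, 3.043, 0.001]
force: [-2.2, 0.9, 6.0]
opening: 0.16
gripper_force: 27.3
```

```bash
python3 kst.py
```

```text
46.75 [661.7 -23.7  53.1] yaw 61.58 j6 0.337 F [-2.2  0.9  6. ] M [0.245 0.501 0.013] -0.84 0.1603554508778326 27.274701297283173
```

Call:
{"name": "play_rows", "arguments": {
  "targets": [0,0,-0.1,0,0,0,0,0,0,-0.2,0,0,0,0,0,0,-0.3,0,0,0,0,0,0,-0.4,0,0,0,0,0,0,-0.4,0,0,0,0]
}}

```text
t: 47.38
tool_pos: [661.8, -23.5, 53.1]
eef_rot: [0.15, 3.136, 0.001]
force: [-1.6, 1.8, 4.9]
opening: 0.16
gripper_force: 27.3
```

```bash
python3 kst.py
```

```text
47.375 [661.8 -23.5  53.1] yaw 84.5 j6 -0.063 F [-1.6  1.8  4.9] M [0.607 0.401 0.01 ] -0.84 0.16046323615547123 27.271584570407867
```

Call:
{"name": "play_rows", "arguments": {
  "targets": [0,0,-0.1,0,0,0,0,0,0,-0.2,0,0,0,0,0,0,-0.3,0,0,0,0,0,0,-0.4,0,0,0,0,0,0,-0.4,0,0,0,0]
}}

```text
t: 48.0
tool_pos: [662.0, -23.4, 53.4]
eef_rot: [-0.464, 3.104, 0.002]
force: [0.7, 6.1, 8.8]
opening: 0.158
gripper_force: 206.5
```

```bash
python3 kst.py
```

```text
48.0 [662.  -23.4  53.4] yaw 107.02 j6 -0.456 F [0.7 6.1 8.8] M [ 1.627  0.491 -6.085] -7.01 0.15801194149090253 206.47620912641287
```

The moment jumped to -6 N m: the knob is on its stop. Release and lift.

Call:
{"name": "play_rows", "arguments": {
  "targets": [0,0,0,0,0,0,4,0,0,0,0,0,0,4,0,0,0,0,0,0,4,0,0,0,0,0,-1,4,0,0,0,0,0,-3,4]
}}

```text
t: 48.62
tool_pos: [660.8, -23.8, 82.1]
eef_rot: [0.473, -3.105, -0.0]
force: [0.2, 0.2, 0.5]
opening: 0.47
gripper_force: 0.0
```

Call:
{"name": "play_rows", "arguments": {
  "targets": [0,0,0,0,0,-3,4,0,0,0,0,0,-7,4,0,0,0,0,0,-12,4,0,0,0,0,0,-12,4,0,0,0,0,0,-12,4]
}}

```text
t: 49.25
tool_pos: [661.0, -23.8, 201.6]
eef_rot: [-0.473, 3.105, -0.0]
force: [0.3, 0.0, -0.7]
opening: 0.467
gripper_force: 0.0
```

```bash
python3 kst.py; python3 knob.py w13
```

```text
49.25 [661.  -23.8 201.6] yaw 107.34 j6 -0.462 F [ 0.3  0.  -0.7] M [-0.025  0.007  0.011] -0.0 0.46673681892013863 0.0
49.25 [661.  -23.8 201.6] yaw 107.3 j6 -0.46
bar 734 ((660.1204223632812, -25.054821014404297), (14.912666320800781, 45.527442932128906), 89.4169692993164) 74.14217746209906
disc ((662.1658935546875, -27.410999298095703), 26.761972427368164)
mark 28 [646.33551038 -24.74406784  74.78232742] knob x dir -1.291399640386052
net [659.6966613  -24.15612205  67.        ]
```

The bar now lies at -1°, 75° on from where it started. A gentle second push will confirm that it rests on the stop.

Call:
{"name": "play_rows", "arguments": {
  "targets": [0,0,0.16,0,0,4,4,0,0,0.3,0,0,9,4,0,0,0.3,0,0,13,4,0,0,0.3,0,0,14.8,4,0,0,0.3,0,0,14.8,4],
  "squeeze": 20
}}

```text
t: 49.98
tool_pos: [659.8, -23.6, 51.7]
eef_rot: [0.004, -3.138, -0.001]
force: [-0.1, -0.5, 1.0]
opening: 0.472
gripper_force: 0.0
```

Call:
{"name": "play_rows", "arguments": {
  "targets": [0,0,0,0,0,0,0,0,0,0,0,0,0,0,0,0,0,0,0,0,0,0,0,0,0,0,0,0,0,0,0,0,0,0,0]
}}

```text
t: 50.6
tool_pos: [661.7, -23.6, 54.7]
eef_rot: [-0.004, 3.139, 0.0]
force: [-1.2, 4.0, 6.8]
opening: 0.155
gripper_force: 24.2
```

```bash
python3 kst.py
```

```text
50.6 [661.7 -23.6  54.7] yaw 90.15 j6 -0.161 F [-1.2  4.   6.8] M [ 0.713  0.247 -0.297] -0.33 0.15521959976775013 24.17782187461853
```

Call:
{"name": "play_rows", "arguments": {
  "targets": [0,0,-0.02,0,0,0,0,0,0,-0.04,0,0,0,0,0,0,-0.06,0,0,0,0,0,0,-0.06,0,0,0,0]
}}

```text
t: 51.1
tool_pos: [661.7, -23.6, 54.8]
eef_rot: [-0.097, 3.138, 0.001]
force: [-2.1, 4.4, 7.6]
opening: 0.16
gripper_force: 50.1
```

```bash
python3 kst.py
```

```text
51.1 [661.7 -23.6  54.8] yaw 93.53 j6 -0.221 F [-2.1  4.4  7.6] M [ 0.85   0.14  -1.366] -1.52 0.1596856498640983 50.11859815567732
```

It resisted at once, so the knob is at its stop. Release, lift and do a last check.

Call:
{"name": "play_rows", "arguments": {
  "targets": [0,0,0,0,0,0,4,0,0,0,0,0,0,4,0,0,0,0,0,0,4,0,0,0,0,0,-1,4,0,0,0,0,0,-3,4]
}}

```text
t: 51.72
tool_pos: [660.8, -23.8, 84.1]
eef_rot: [0.098, -3.14, -0.0]
force: [0.2, -0.1, 0.6]
opening: 0.473
gripper_force: 0.0
```

Call:
{"name": "play_rows", "arguments": {
  "targets": [0,0,0,0,0,-3,4,0,0,0,0,0,-7,4,0,0,0,0,0,-12,4,0,0,0,0,0,-17,4,0,0,0,0,0,-17,4]
}}

```text
t: 52.35
tool_pos: [662.3, -24.0, 258.4]
eef_rot: [-0.098, 3.133, -0.002]
force: [1.9, -0.6, -0.4]
opening: 0.472
gripper_force: 0.0
```

```bash
python3 knob.py w14; python3 chk.py w14b brush scale_bar trowel; python3 - <<'E'
from h import *
p,d,st=snap("scene"); cv2.imwrite("pics/fin.png",cv2.resize(p[100:300,110:480,::-1],(740,400)))
E
```

```text
52.35 [662.3 -24.  258.4] yaw 93.6 j6 -0.22
bar 515 ((660.0523681640625, -24.6658935546875), (14.720108032226562, 45.41236877441406), 89.6346664428711) 74.12429292100182
disc ((660.5380859375, -25.062904357910156), 24.191848754882812)
mark 28 [649.58142293 -24.71450033  74.61167049] knob x dir 0.265968656472483
net [662.25889374 -24.04037804  67.        ]
52.45 [661.1 -23.8 254.2]
brush 0.97 X [-83.   84.3] Y [59.3 98.5] Z [ 5.8 17.2 20.5] slope 0.3 zslope 0.32 [ 53.9 174.5] 79.3
brush 0.39 not in tray [373.22441821 356.55498343  25.47629019]
scale_bar 0.64 X [-82.3  79.1] Y [12.7 43.5] Z [ 9.3 13.4 15.2] slope 0.31 zslope -0.01 [ 40.5 163.8] 88.6
scale_bar 0.51 not in tray [ 669.55017307 -140.15648749   42.61451895]
trowel 0.66 X [-87.9  78.5] Y [-45.9 -10. ] Z [ 6.2 15.8 24.2] slope -1.54 zslope -5.17 [ 40.2 171. ] 85.7
```

View pics/fin.png

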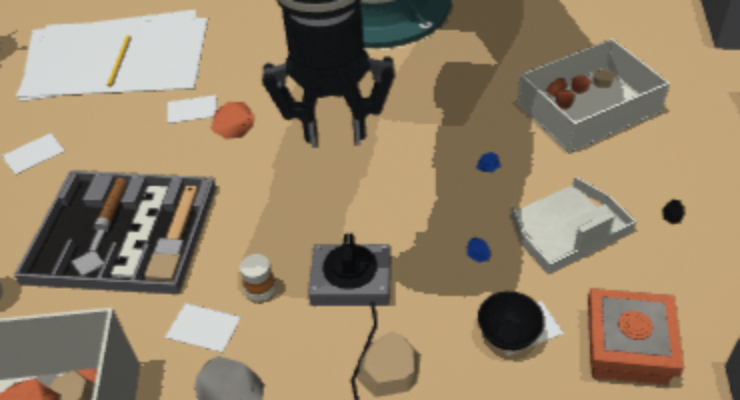

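The final picture shows the four sherds in the box (580,88), the empty tray flat on the table (572,225), the three tools in their compartments (125,230) and the knob at its stop (350,262).

```bash
python3 -c "
from station import robot
print(robot.close_job())"
```

```text
the job is handed in; nothing more can be done
None
```

I handed the job in. By my last measurements and pictures, all four sherds are in the finds box, the empty sorting tray is flat on the table, the brush, scale bar and trowel are in their compartments (no spatula was out), and the dimmer is against its anticlockwise stop; the hand-in returned no verdict.

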